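# Pack the drying box and leave its lid ajar

### The job

Fold the lid of the plywood drying box back past upright, then pack every sanding block and wax tin that is on the bench into the box, side by side and standing upright on its floor, the blocks lying across the box (a full load only just fits). Then fold the lid down again and leave it 30 degrees open, to within about 5 degrees, so that the oiled blocks can air. Do not disturb the hammer, the tape or the mug.

Things in the scene. Friction and masses are not known exactly. Their poses are not given: they have to be found in the camera images.
- box_floor (a point): centre of the inner floor of a plywood drying box with brass corners, fixed to the bench. Inside it is 240 mm along this point's x, 110 mm along y and 80 mm deep; floor and walls are 8 mm thick, so the floor is 8 mm and the rims 88 mm above the bench. The lid's hinge runs along x on the outer top edge of the -y wall (the right-hand side seen from the robot); z is up
- lid (a joint): angle of the wooden lid in rad: 0 = shut flat on the rims, pi/2 = upright, 2.2 = stop, leaning back outwards over the bench on the -y side of the box. The hinge is stiff (0.5 N m of friction; the lid weighs 0.28 kg), so the lid stays at whatever angle it is left and needs 3 to 6 N at the handle to turn it
- lid_hinge (a point): middle of the lid's hinge line, turning with the lid: x along the hinge, y across the lid towards its free edge, z out of its outer face. The lid is a 256 x 126 x 10 mm panel; its outer face is 11 mm above this point and its free edge lies 126 mm along y
- lid_handle (a point): centre of the lid's red handle: a round bar 22 mm thick and 44 mm long, lying along the hinge direction on one 20 x 14 mm post at mid-length, its centre 31 mm clear of the lid's outer face, 14 mm from the free edge; in lid_hinge's frame it lies at (0, 112, 42) mm. Taken by its two ends (44 mm) it can pivot between the fingers as the lid turns
- block_a_center (a point): centre (half-way up) of a loose hand-sanding block, dark wood base with a thin cork sole and a pale wooden grip; 77 mm high in all. Its base is 104 (x) x 38 (y) x 45 mm high; the grip on top is a bar 40 (x) x 18 (y) x 32 mm high, centred. The point is 38.5 mm above the underside; z is up. 0.2 kg or so. It may be absent (None)
- block_a: the same thing, origin at the centre of its underside
- block_b_center (a point): centre (half-way up) of a loose hand-sanding block, cork base with a black sole and a black plastic grip; 77 mm high in all. Its base is 104 (x) x 42 (y) x 45 mm high; the grip on top is a bar 40 (x) x 18 (y) x 32 mm high, centred. The point is 38.5 mm above the underside; z is up. 0.2 kg or so. It may be absent (None)
- block_b: the same thing, origin at the centre of its underside
- block_c_center (a point): centre (half-way up) of a loose hand-sanding block, pale wooden base with a grey felt sole and a green grip; 77 mm high in all. Its base is 104 (x) x 46 (y) x 45 mm high; the grip on top is a bar 40 (x) x 18 (y) x 32 mm high, centred. The point is 38.5 mm above the underside; z is up. 0.2 kg or so. It may be absent (None)
- block_c: the same thing, origin at the centre of its underside
- tin_a_center (a point): centre (half-way up) of a loose blue wax tin with a brass-coloured lid, a closed upright cylinder 48 mm across and 60 mm high, standing; the point is 30 mm above the underside. 0.25 kg or so. It may be absent (None)
- tin_a: the same thing, origin at the centre of its underside
- tin_b_center (a point): centre (half-way up) of a loose yellow wax tin with a brass-coloured lid, a closed upright cylinder 52 mm across and 60 mm high, standing; the point is 30 mm above the underside. 0.25 kg or so. It may be absent (None)
- tin_b: the same thing, origin at the centre of its underside
- hammer: bystander: a claw hammer lying on the bench beyond the box, not to be disturbed
- tape_center (a point): bystander: centre of a roll of blue tape, 100 mm across, 30 mm high, lying flat beyond the work
- mug: bystander: white mug, 80 mm across, 90 mm high; origin at the centre of its underside
Things that resemble listed ones, but are neither listed nor needed, are in the scene too. What is meant by the tin_a is not green, and is the larger of those in its own colour.

How it is judged:
By the outcome, as a careful person would: the job done as asked, in the order asked, and still so for the second after the job is handed in, with the robot touching nothing.
Of block_a, block_b, block_c, tin_a, tin_b only 4 to 5 are there at a start; the rules pass over those that are not, and their reading is None.
At some moment in a run one of block_a, block_b, block_c may be knocked a few centimetres aside while the robot is not near it.
It also fails if it takes over 200 s, if anything falls off the work surface, if the arm or the gripper's body presses on something with over 40 N, if the wrist force passes 120 N, or if a joint passes its speed limit or range.

### The arm

A 6-joint arm with a two-finger parallel gripper is mounted at the origin on the work surface. World frame = base frame: x ahead of the robot, y to its left, z up, the work surface at z = 0. Lengths are in m, angles in rad, forces in N, time in s.
With the tool pointing down it reaches from about 0.35 to 0.85 m from the base axis. Payload 8.1 kg.
Tool frame: the origin (TCP) lies on the centre line of the jaws, within the pads' length; the fingertips stand robot.finger_overhang ahead of it and the grasp point (between the pads) lies 5 mm behind it (robot.finger_overhang is the distance from the TCP to the fingertips, in m); z points along the fingers, y is the direction in which the jaws open and shut (so a half turn about z gives the same grasp; the last joint's range is limited). The gripper opens to 93 mm and grips with 3 to 60 N. Pads are 15 mm wide; open, the fingers measure 128 mm over their backs; the gripper's body (75 mm by 188 mm) begins 65 mm behind the grasp point.
Start: joints at [1.045, 0.13, 1.488, -0, 1.523, -0.085], TCP at [0.256, 0.543, 0.233] pointing down, gripper open.
Joint ranges: [-2.96, 2.96], [-0.89, 2.26], [0.02, 2.5], [-1.34, 4.48], [0, 2.73], [-2.66, 2.66]. Speed limits (rad/s): [2.39, 2.39, 2.79, 3.14, 3.14, 3.14].

### API

Orientations are given as a rotation vector (axis times angle).
In Python, from plant import robot gives the robot as it stands. The module is installed in compiled form; this text tells all that it offers.
- The arm moves only by the tool carry_out, never from a script. Its argument "commands" is a list that holds one entry, the list of rows, each a list of 4 numbers: the shift along the tool's x, y, z in cm, then the turn about the tool's z in degrees. In form: [[[tx, ty, tz, roll], ...]]. A call has 1 to 20 rows; each row shifts and turns the commanded pose from where the row before left it, along the tool's axes as they then stand; what a row does not reach is not made up. A row lasts 1/12 s, in which the tool goes at most 41.7 mm and 7.16 degrees, less where a joint would pass 70% of its speed; a pose out of reach is approached as far as the arm can. A call is refused whole if a number of a shift passes 4.17 or a number of a turn 7.16, either way. A call with a gripper value outside its range is refused whole. "claw" is the finger opening in cm, from 0 to 9.3, set as the call begins (left out, the last holds). The fingers move at their own pace and stop on an object; "grip_force" is the grip in N (left out, the last holds). Time passes only in rows, so rows that do not move let the fingers close. It gives the time, the measured TCP pose, the force and the opening at its end, in the units of the state.
- robot.read_state(): the state, without advancing time (a new reading comes with each control period).
- robot.read_camera(name): name is "scene" or "top" or "wrist"; returns the picture (400x640x3 uint8, red, green, blue); there is no depth.
- robot.camera_params(name): a dict with "mtx" (3x3 intrinsics, pixels), "dist_coeffs" ([k1, k2, p1, p2, k3] as OpenCV has them; the pictures are not rectified), "R" (3x3) and "t" (3): a world point X has camera coordinates R X + t. Camera axes: x right, y down, z forward; pixel columns grow to the right and rows downward; lengths in m; the calibration is good to about 2 mm. A picture is of the moment at which its call begins: read the wrist's pose just before it. camera_params takes no time and is no camera call; for the wrist camera it gives the pose at the moment of the call.
- robot.close_job(): hands the job in, once; it reports no verdict.
The state is a dict: "t": time; "q": joint angles; "dq": joint speeds; "joint_torque": joint torques, N m; "tool_pos": TCP position; "orientation": TCP orientation; "force": force on the tool from outside, world axes, zero at the start; "wrist_torque": the same for the moment, N m; "opening": finger opening in m.
Only numpy, scipy, OpenCV 4.12 (cv2) and the standard library are available. Lean on these libraries where they do the work, as an engineer would, in place of code of your own. Each camera call takes 0.05 s, during which the arm holds its last target.

## Working session

There is one attempt and no reset: what is moved stays moved. The work goes in short steps, Python scripts to look and compute and a tool call to move; the robot and the scene stay as the last step left them, time stands still between calls to the robot, and variables do not carry over. Pictures are saved under pics/ and viewed, and the job is handed in when it is done.

Besides the shell and the picture viewer there is one more tool, called after "Call:" in YAML: its name, and indented under it one key for each argument. carry_out: Moves the arm, as the interface text tells. Its arguments: {"type":"object","properties":{"commands":{"type":"array","items":{"type":"array","items":{"type":"array","items":{"type":"number"}}}},"claw":{"type":"number"},"grip_force":{"type":"number"}},"required":["commands"]}

```bash
mkdir -p pics; ls
python3 - <<'E'
from plant import robot
import cv2,numpy as np
print(robot.read_state()); print(robot.finger_overhang)
for n in ["scene","top","wrist"]:
    p=robot.camera_params(n)
    print(n,p)
    cv2.imwrite(f"pics/{n}0.png",robot.read_camera(n)[:,:,::-1])
E
```

```text
pics
{'t': 0.0, 'q': array([ 1.04461402e+00,  1.31126646e-01,  1.48927575e+00, -3.01417603e-05,
        1.52299672e+00, -8.54115784e-02]), 'dq': array([-0.00048304,  0.00235889,  0.00188139, -0.00051007, -0.00157825,
       -0.0008613 ]), 'joint_torque': array([ 1.72033965e-04, -5.59831023e+01, -4.91768324e+01,  7.70648383e-02,
        3.51600687e-02, -1.59709880e-04]), 'tool_pos': array([0.25570481, 0.54218538, 0.23160999]), 'orientation': array([-6.86654896e-01, -3.06510451e+00,  2.71972725e-03]), 'force': array([-0.36794135,  0.03214887, -0.0313552 ]), 'wrist_torque': array([ 0.00015779, -0.03054906, -0.05337712]), 'opening': 0.09289879741609867}
0.014
scene {'mtx': array([[484.88111548,   0.        , 318.60191041],
       [  0.        , 484.88111548, 196.99007373],
       [  0.        ,   0.        ,   1.        ]]), 'dist_coeffs': array([0.03964346, 0.        , 0.        , 0.        , 0.        ]), 'R': array([[ 0.6209007 ,  0.78388282, -0.00317037],
       [ 0.61064599, -0.48621071, -0.62506849],
       [-0.49152191,  0.38616949, -0.78056347]]), 't': array([-0.4459266 , -0.2652
[... 229 characters left out ...]
   , 0.        , 0.        , 0.        ]), 'R': array([[ 0.07979368, -0.99679689,  0.00537764],
       [-0.96903678, -0.07883386, -0.23399347],
       [ 0.23366791,  0.01346007, -0.9722233 ]]), 't': array([0.01643029, 0.6185343 , 0.71240305])}
wrist {'mtx': array([[319.63974642,   0.        , 324.94189444],
       [  0.        , 319.63974642, 198.34533127],
       [  0.        ,   0.        ,   1.        ]]), 'dist_coeffs': array([-0.0543294,  0.       ,  0.       ,  0.       ,  0.       ]), 'R': array([[ 0.42627873,  0.90458897, -0.00228916],
       [ 0.87373833, -0.41108274,  0.25998522],
       [ 0.23423873, -0.1128263 , -0.96560988]]), 't': array([-0.59837426, -0.03066658,  0.39121949])}
```

View pics/scene0.png

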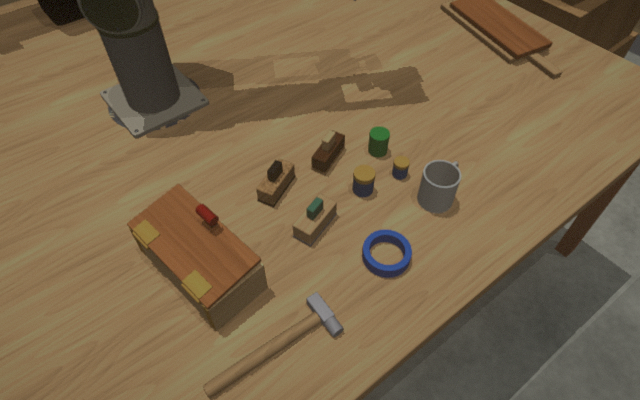

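View pics/top0.png

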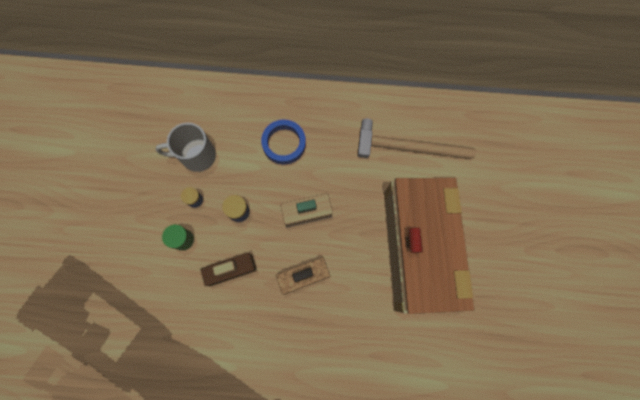

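View pics/wrist0.png

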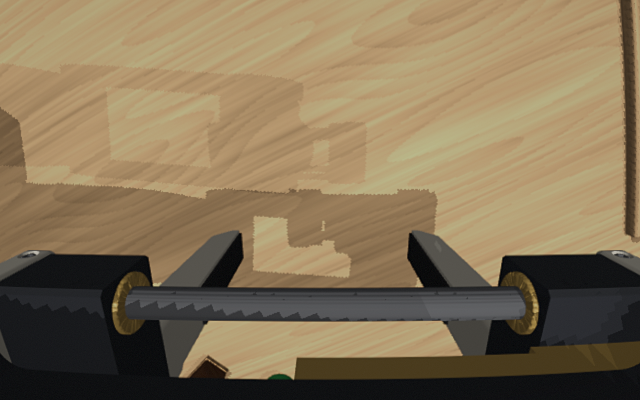

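The top view shows block_a (dark) at (228,269), block_b (cork, black grip) at (302,275) and block_c (green grip) at (306,210). There are three tin-like objects: a blue one with a brass lid at (235,208), a smaller blue one at (191,197) and a green one at (176,237). No yellow one is visible. The larger blue tin fits tin_a, and I'll confirm it in an enlarged crop.

Run:
```python
import cv2
t=cv2.imread("pics/top0.png"); s=cv2.imread("pics/scene0.png")
cv2.imwrite("pics/c1.png",cv2.resize(t[170:300,150:345],None,fx=4,fy=4,interpolation=cv2.INTER_CUBIC))
cv2.imwrite("pics/c2.png",cv2.resize(t[165:325,370:490],None,fx=3.7,fy=3.7,interpolation=cv2.INTER_CUBIC))
cv2.imwrite("pics/c3.png",cv2.resize(s[120:250,250:420],None,fx=4.5,fy=4.5,interpolation=cv2.INTER_CUBIC))
```

```text
(no output)
```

View pics/c1.png

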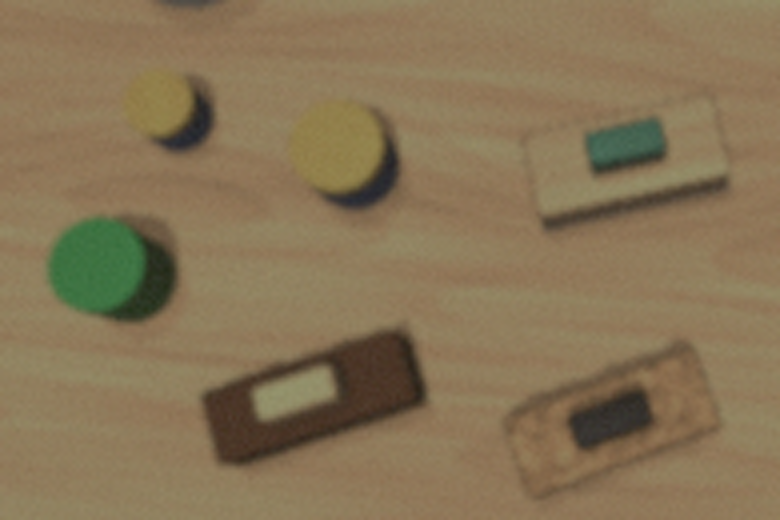

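View pics/c2.png

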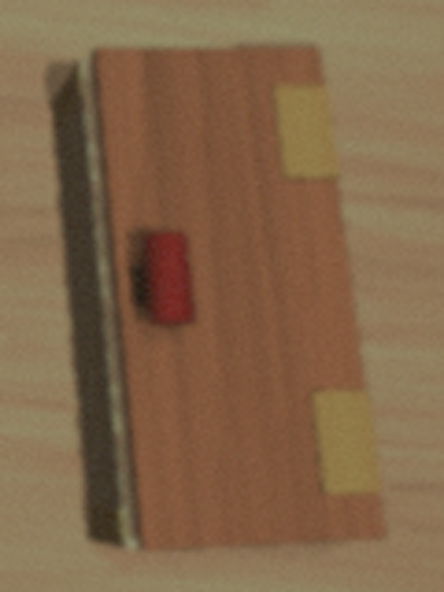

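View pics/c3.png

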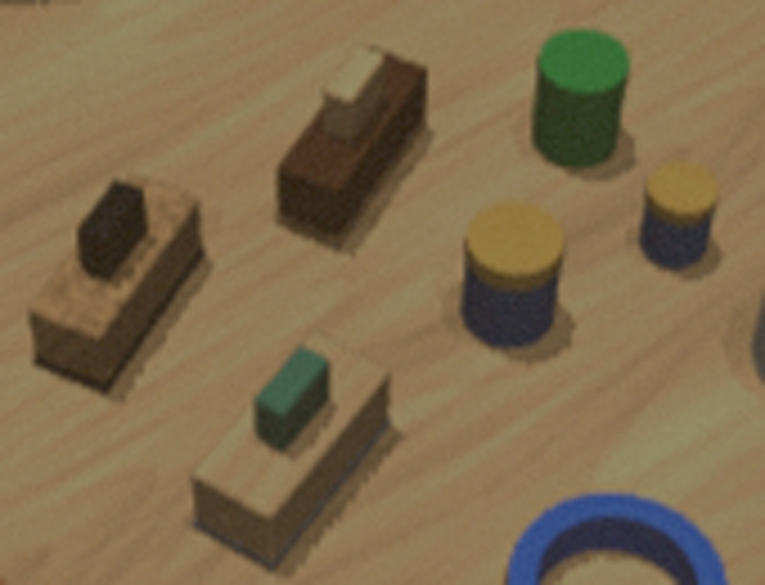

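The crop confirms it. The larger blue tin with the brass lid (c1 (340,147)) is tin_a; the small blue one and the green one are look-alikes, and there is no yellow tin. Next I'll compute poses.

```bash
cat > h.py <<'E'
import numpy as np, cv2
from plant import robot
from scipy.spatial.transform import Rotation as Rn
from scipy.optimize import least_squares
def ray(cam,uv,z,P=None):
    P=P or robot.camera_params(cam)
    u=cv2.undistortPoints(np.array(uv,float).reshape(-1,1,2),P['mtx'],P['dist_coeffs']).reshape(-1,2)
    d=np.c_[u,np.ones(len(u))]@P['R']; c=-P['R'].T@P['t']
    s=(z-c[2])/d[:,2]; return c+s[:,None]*d
def proj(cam,X,P=None):
    P=P or robot.camera_params(cam)
    rv=cv2.Rodrigues(P['R'])[0]
    return cv2.projectPoints(np.array(X,float).reshape(-1,1,3),rv,P['t'],P['mtx'],P['dist_coeffs'])[0].reshape(-1,2)
def tool():
    s=robot.read_state(); R=Rn.from_rotvec(s['orientation']).as_matrix()
    return s,R
def rel(x,y,z,yaw=None):
    """shift in tool axes (cm) to bring TCP to x,y,z world; yaw = direction (world rad) of tool y (jaw axis), mod pi"""
    s,R=tool(); d=R.T@(np.array([x,y,z])-s['tool_pos'])*100
    cur=np.arctan2(R[1,1],R[0,1]); out=[*np.round(d,2)]
    if yaw is not None:
        dy=(yaw-cur+np.pi/2)%np.pi-np.pi/2
        out.append(round(-np.degrees(dy),2))  # tool z down: roll positive = world yaw negative
    print("rel tool cm",out,"pos",s['tool_pos'].round(4),"jawyaw",round(np.degrees(cur),2),"q6",s['q'][5].round(2),"t",round(s['t'],2),"F",s['force'].round(1),'op',round(s['opening'],4))
def snap(cam,name,crop=None,f=1):
    im=robot.read_camera(cam)[:,:,::-1]
    if crop: x0,y0,x1,y1=crop; im=im[y0:y1,x0:x1]
    if f!=1: im=cv2.resize(im,None,fx=f,fy=f,interpolation=cv2.INTER_CUBIC)
    cv2.imwrite("pics/"+name+".png",im)
E
python3 - <<'E'
from h import *
def p(c,s,o): return (np.array(c,float)+.5)/s-.5+np.array(o)
o1=(150,170)
for n,base,grip in [("a",None,[(250,387),(330,364),(340,395),(260,422)]),
 ("b",[(505,413),(688,345),(718,422),(535,497)],[(568,415),(645,388),(652,420),(580,448)]),
 ("c",[(522,138),(715,97),(728,178),(543,218)],[(587,132),(660,118),(664,155),(595,170)])]:
    for q,z in ((base,.045),(grip,.077)):
        if q is None: continue
        X=ray("top",p(q,4,o1),z); m=X.mean(0); d=(X[1]-X[0])+(X[2]-X[3])
        print(n,z,m.round(4),"long yaw",np.degrees(np.arctan2(d[1],d[0])).round(1),np.linalg.norm(d[:2])/2, np.linalg.norm(X[0]-X[3]))
print("tin",ray("top",p([(340,147)],4,o1),.06))
X=ray("top",p([(95,48),(318,45),(385,540),(140,548)],3.7,(370,165)),.099); print("lid",X.round(4))
print([np.linalg.norm(X[i]-X[(i+1)%4]).round(4) for i in range(4)])
print("handle",ray("top",p([(170,276)],3.7,(370,165)),.141))
print(ray("top",[(284,142)],.03),ray("top",[(188,140)],.09),ray("top",[(366,137)],.02))
E
```

```text
a 0.077 [0.4643 0.231  0.077 ] long yaw -68.0 0.039733471390970304 0.017626366960015336
b 0.045 [0.4651 0.078  0.045 ] long yaw -64.4 0.09834179346763501 0.04397701783304239
b 0.077 [0.4643 0.0774 0.077 ] long yaw -65.5 0.038170342402886845 0.016684952050267758
c 0.045 [0.5997 0.0817 0.045 ] long yaw -73.0 0.10127089958541946 0.044141833347736845
c 0.077 [0.5999 0.0816 0.077 ] long yaw -73.5 0.03651273400383557 0.020012072323393824
tin [[0.59003701 0.22876349 0.06      ]]
lid [[ 0.6663 -0.0912  0.099 ]
 [ 0.6776 -0.2106  0.099 ]
 [ 0.4233 -0.2419  0.099 ]
 [ 0.4095 -0.1212  0.099 ]]
[np.float64(0.12), np.float64(0.2562), np.float64(0.1216), np.float64(0.2585)]
handle [[ 0.53960978 -0.12289909  0.141     ]]
[[0.75070613 0.14485291 0.03      ]] [[0.71497271 0.33515852 0.09      ]] [[ 0.78183198 -0.03770931  0.02      ]]
```

Run:
```python
import cv2
s=cv2.imread("pics/scene0.png")
cv2.imwrite("pics/c4.png",cv2.resize(s[180:325,122:275],None,fx=4,fy=4,interpolation=cv2.INTER_CUBIC))
```

```text
(no output)
```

View pics/c4.png

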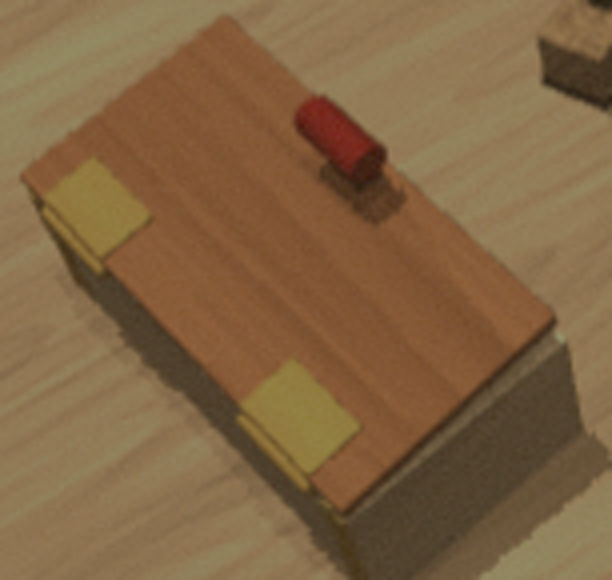

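Run:
```python
from h import *
def p(c,s,o): return (np.array(c,float)+.5)/s-.5+np.array(o)
top=p([(95,48),(318,45),(385,540),(140,548),(170,276)],3.7,(370,165))
sc=p([(555,320),(345,513),(22,177),(228,15),(340,140)],4,(122,180))
def model(v):
    x,y,yaw,th=v; c,s=np.cos(th),np.sin(th)
    L=np.array([(128,126,11),(128,0,11),(-128,0,11),(-128,126,11),(0,112,42+2)])/1000
    B=np.c_[L[:,0],L[:,1]*c-L[:,2]*s-.063,L[:,1]*s+L[:,2]*c+.088]
    W=np.c_[B[:,0]*np.cos(yaw)-B[:,1]*np.sin(yaw)+x,B[:,0]*np.sin(yaw)+B[:,1]*np.cos(yaw)+y,B[:,2]]
    return W
for use in ("both","top","scene"):
    def f(v):
        W=model(v);r=[]
        if use!="scene": r.append(proj("top",W)-top)
        if use!="top": r.append(proj("scene",W)-sc)
        return np.concatenate(r).ravel()
    r=least_squares(f,[.54,-.16,.1,0.0]); print(use,r.x[:2].round(4),np.degrees(r.x[2:]).round(2),r.cost); 
    if use=="both": print(r.fun.reshape(-1,2).round(1)); print("handle",model(r.x)[4])
```

```text
both [ 0.5438 -0.1639] [6.89 6.47] 4.154664426077154
[[-0.1 -0.9]
 [ 0.8 -0.4]
 [ 0.6 -0.5]
 [ 0.5  0.4]
 [-0.7  0.2]
 [ 1.1 -0.7]
 [-1.   0.3]
 [-0.8 -1. ]
 [ 0.1 -0.3]
 [ 0.7 -0.3]]
handle [ 0.53857397 -0.1208808   0.14433867]
top [ 0.5431 -0.1628] [6.79 7.41] 1.0822403799222386
scene [ 0.5449 -0.1642] [6.96 7.12] 2.1315308918019173
```

Run:
```python
from h import *
rel(.5386,-.1208,.25,np.radians(6.87))
print(tool()[1].round(3))
```

```text
rel tool cm [np.float64(-53.87), np.float64(-47.91), np.float64(-1.76), np.float64(57.88)] pos [0.2558 0.5423 0.2318] jawyaw 64.75 q6 -0.09 t 0.15 F [0.9 0.1 1.1] op 0.093
[[-0.904  0.427 -0.001]
 [ 0.427  0.904 -0.001]
 [ 0.    -0.001 -1.   ]]
```

Call:
carry_out:
  commands:
    - [[-2.7, -2.4, -0.1, 0], [-2.7, -2.4, -0.1, 0], [-2.7, -2.4, -0.1, 0], [-2.7, -2.4, -0.1, 0], [-2.7, -2.4, -0.1, 0], [-2.7, -2.4, -0.1, 0], [-2.7, -2.4, -0.1, 0], [-2.7, -2.4, -0.1, 0], [-2.7, -2.4, -0.1, 0], [-2.7, -2.4, -0.1, 0], [-2.7, -2.4, -0.1, 0], [-2.7, -2.4, -0.1, 0], [-2.7, -2.4, -0.1, 0], [-2.7, -2.4, -0.1, 0], [-2.7, -2.4, -0.1, 0], [-2.7, -2.4, -0.1, 0], [-2.7, -2.4, -0.1, 0], [-2.7, -2.4, -0.1, 0], [-2.7, -2.4, -0.1, 0], [-2.7, -2.4, -0.1, 0]]
  claw: 9.3

```text
t: 1.82
tool_pos: [0.5398, -0.1237, 0.2524]
orientation: [-0.687, -3.065, -0.0]
force: [0.3, 0.7, 0.2]
opening: 0.093
```

Call:
carry_out:
  commands:
    - [[0, 0, 0, 7], [0, 0, 0, 7], [0, 0, 0, 7], [0, 0, 0, 7], [0, 0, 0, 7], [0, 0, 0, 7], [0, 0, 0, 7], [0, 0, 0, 7], [0, 0, 0, 1.9], [0, 0, 0, 0]]

```text
t: 2.65
tool_pos: [0.5394, -0.1218, 0.2523]
orientation: [-2.086, -2.348, 0.0]
force: [0.9, 0.7, 0.5]
opening: 0.0927
```

Run:
```python
from h import *
rel(.5386,-.1208,.139,np.radians(6.87))
snap("wrist","w1")
snap("top","t1")
```

```text
rel tool cm [np.float64(0.11), np.float64(-0.06), np.float64(11.33), np.float64(-0.12)] pos [ 0.5394 -0.1218  0.2523] jawyaw 6.75 q6 -0.43 t 2.65 F [0.9 0.7 0.5] op 0.0927
```

View pics/w1.png

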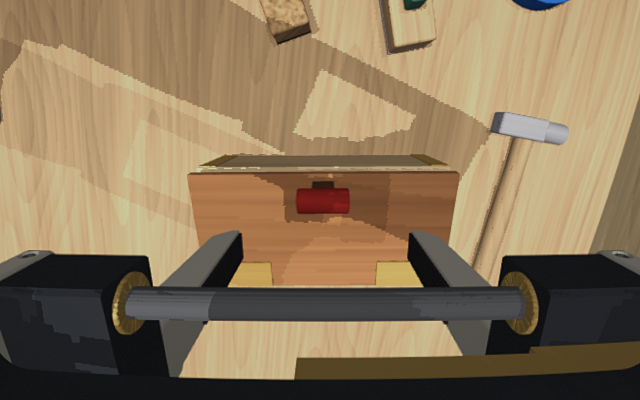

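The wrist view shows the red handle at about (323,201), with its ends at x=296 and 350, centred between the fingers. I'll check its position from this view and against my box fit.

Run:
```python
from h import *
print(ray("wrist",[(296,201),(350,201),(323,201)],.144).round(4))
print(proj("wrist",[[.5386,-.1208,.144]]))
# lid corners check
```

```text
[[ 0.5145 -0.1259  0.144 ]
 [ 0.56   -0.1204  0.144 ]
 [ 0.5373 -0.1232  0.144 ]]
[[324.90243523 198.52523893]]
```

Call:
carry_out:
  commands:
    - [[0, -0.1, 2.5, 0], [0, 0, 2.5, 0], [0, 0, 2.5, 0], [0, 0, 2.0, 0], [0, 0, 1.8, 0], [0, 0, 0, 0]]

```text
t: 3.25
tool_pos: [0.5357, -0.1211, 0.135]
orientation: [-2.079, -2.347, 0.005]
force: [-0.1, 0.3, -0.6]
opening: 0.0933
```

Call:
carry_out:
  commands:
    - [[0, 0, 0, 0], [0, 0, 0, 0], [0, 0, 0, 0], [0, 0, 0, 0], [0, 0, 0, 0], [0, 0, 0, 0], [0, 0, 0, 0]]
  claw: 4
  grip_force: 15

```text
t: 3.83
tool_pos: [0.5388, -0.122, 0.1401]
orientation: [2.084, 2.35, 0.0]
force: [0.5, 0.0, 0.1]
opening: 0.0512
```

Run:
```python
from h import *
rel(.5386,-.1208,.139,np.radians(6.87))
snap("wrist","w2")
```

```text
rel tool cm [np.float64(0.13), np.float64(-0.0), np.float64(0.11), np.float64(-0.02)] pos [ 0.5388 -0.122   0.1401] jawyaw 6.85 q6 -0.44 t 3.83 F [0.5 0.  0.1] op 0.0512
```

View pics/w2.png

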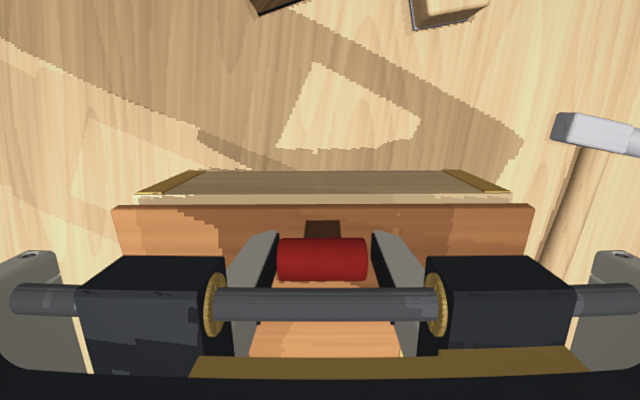

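Call:
carry_out:
  commands:
    - [[0, 0, 0, 0], [0, 0, 0, 0], [0, 0, 0, 0], [0, 0, 0, 0], [0, 0, 0, 0]]

```text
t: 4.3
tool_pos: [0.5373, -0.1219, 0.1394]
orientation: [-2.083, -2.348, 0.003]
force: [-5.8, -0.2, 2.5]
opening: 0.0437
```

Run:
```python
from h import *
rel(.5386,-.1208,.139,np.radians(6.87))
s,R=tool()
yaw=np.radians(6.87); x,y=.5438,-.1639
# grasp point in box frame relative hinge
def hb(g):
    d=g[:2]-np.array([x,y]); by=-d[0]*np.sin(yaw)+d[1]*np.cos(yaw); return by+.063,g[2]-.088
g=s['tool_pos']+np.array([0,0,.005]); a=hb(g); print(a,np.hypot(*a),np.degrees(np.arctan2(a[1],a[0]))-20.56)
# arc of displacements tool x (=box +y) and tool z(-down)
r=.1196
for th in range(6,125,6):
    ph=np.radians(th+20.56); print(th,round(100*r*np.cos(ph),2),round(100*r*np.sin(ph),2))
```

```text
rel tool cm [np.float64(0.1), np.float64(0.14), np.float64(0.04), np.float64(-0.02)] pos [ 0.5373 -0.1219  0.1394] jawyaw 6.85 q6 -0.44 t 4.3 F [-5.8 -0.2  2.5] op 0.0437
(np.float64(0.10542707939189733), np.float64(0.056377539957406575)) 0.11955457365050656 7.575816589293446
6 10.7 5.35
12 10.08 6.44
18 9.35 7.46
24 8.52 8.39
30 7.6 9.24
36 6.59 9.98
42 5.51 10.61
48 4.37 11.13
54 3.18 11.53
60 1.96 11.8
66 0.72 11.94
72 -0.53 11.95
78 -1.78 11.83
84 -3.01 11.58
90 -4.2 11.2
96 -5.35 10.7
102 -6.44 10.08
108 -7.46 9.35
114 -8.39 8.52
120 -9.24 7.6
```

Call:
carry_out:
  commands:
    - [[-0.46, 0, -0.8, 0], [-0.73, 0, -1.02, 0], [-0.83, 0, -0.93, 0], [-0.92, 0, -0.85, 0], [-1.01, 0, -0.74, 0], [-1.08, 0, -0.63, 0], [-1.14, 0, -0.52, 0], [-1.19, 0, -0.4, 0], [-1.22, 0, -0.27, 0]]

```text
t: 5.05
tool_pos: [0.5479, -0.2079, 0.2022]
orientation: [-2.084, -2.348, 0.001]
force: [-4.7, 5.5, -5.2]
opening: 0.0439
```

Run:
```python
from h import *
s,R=tool()
yaw=np.radians(6.87); x,y=.5438,-.1639
def hb(g):
    d=g[:2]-np.array([x,y]); by=-d[0]*np.sin(yaw)+d[1]*np.cos(yaw); return by+.063,g[2]-.088
g=s['tool_pos']+np.array([0,0,.005]); a=hb(g); print(a,np.hypot(*a),np.degrees(np.arctan2(a[1],a[0]))-20.56,s['force'],s['opening'])
snap("top","t2")
```

```text
(np.float64(0.018851396307973285), np.float64(0.11918641010442901)) 0.12066803842087352 60.45213547262968 [-4.66224961  5.52622254 -5.22281737] 0.043935491021094036
```

View pics/t2.png

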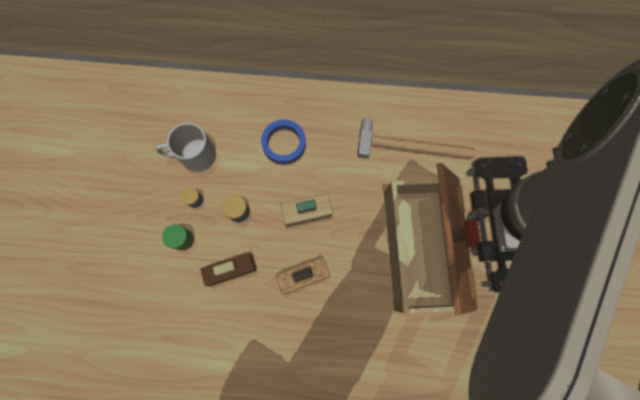

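The lid is open to about 60°, still gripped by the red handle at (472,233), and the box interior is empty. I'll keep following the arc.

Call:
carry_out:
  commands:
    - [[-1.24, 0, -0.1, 0], [-1.25, 0, 0.0, 0], [-1.25, 0, 0.13, 0], [-1.23, 0, 0.25, 0], [-1.19, 0, 0.38, 0], [-1.15, 0, 0.5, 0], [-1.09, 0, 0.62, 0], [-1.02, 0, 0.73, 0], [-0.93, 0, 0.83, 0], [0, 0, 0, 0], [0, 0, 0, 0]]

```text
t: 6.02
tool_pos: [0.5612, -0.3145, 0.1706]
orientation: [2.084, 2.343, -0.005]
force: [-4.6, -8.0, 1.7]
opening: 0.0434
```

Run:
```python
from h import *
s,R=tool()
yaw=np.radians(6.87); x,y=.5438,-.1639
def hb(g):
    d=g[:2]-np.array([x,y]); by=-d[0]*np.sin(yaw)+d[1]*np.cos(yaw); return by+.063,g[2]-.088
g=s['tool_pos']+np.array([0,0,.005]); a=hb(g); print(a,np.hypot(*a),np.degrees(np.arctan2(a[1],a[0]))-20.56,s['force'],s['opening'])
```

```text
(np.float64(-0.08858758344858528), np.float64(0.08762729448742002)) 0.12460458531067423 114.75223220528389 [-4.57976433 -7.96896374  1.66202723] 0.0433862558861028
```

Call:
carry_out:
  commands:
    - [[0, 0, 0, 0], [0, 0, 0, 0], [0, 0, 0, 0], [0, 0, 0, 0], [0, 0, -2, 0], [0, 0, -3, 0], [0, 0, -4, 0], [0, 0, -2, 0]]
  claw: 6.5

```text
t: 6.68
tool_pos: [0.5622, -0.3102, 0.283]
orientation: [2.081, 2.347, 0.001]
force: [1.5, -0.5, 1.6]
opening: 0.065
```

Run:
```python
from h import *
rel(.48,.08,.25,np.radians(6.87))
snap("scene","s2")
```

```text
rel tool cm [np.float64(39.74), np.float64(-3.5), np.float64(3.16), np.float64(0.0)] pos [ 0.5622 -0.3102  0.283 ] jawyaw 6.87 q6 -0.7 t 6.68 F [ 1.5 -0.5  1.6] op 0.065
```

View pics/s2.png

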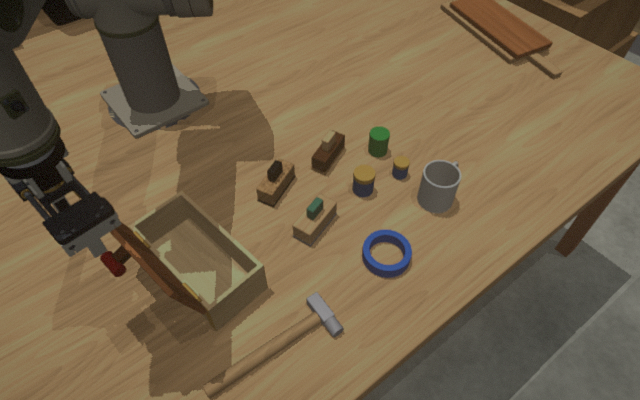

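Run:
```python
from h import *
rel(.465,.0775,.23,np.radians(25))
```

```text
rel tool cm [np.float64(39.79), np.float64(-5.17), np.float64(5.4), np.float64(-18.12)] pos [ 0.5634 -0.3111  0.2872] jawyaw 6.88 q6 -0.7 t 6.73 F [0.7 0.1 4.1] op 0.0649
```

Call:
carry_out:
  commands:
    - [[4, -0.5, 0, 0], [4, -0.5, 0, 0], [4, -0.5, 0, 0], [4, -0.5, 0.5, 0], [4, -0.5, 0.5, 0], [4, -0.5, 0.5, 0], [4, -0.5, 1, 0], [4, -0.5, 1, 0], [4, -0.5, 1, 0], [3.8, -0.6, 0.9, 0], [0, 0, 0, -6], [0, 0, 0, -6], [0, 0, 0, -6], [0, 0, 0, 0], [0, 0, 0, 0]]
  claw: 5

```text
t: 7.98
tool_pos: [0.4631, 0.0794, 0.2239]
orientation: [1.695, 2.645, 0.0]
force: [-0.4, -0.7, -0.7]
opening: 0.0498
```

Run:
```python
from h import *
rel(.465,.0775,.23,np.radians(25))
snap("wrist","w3"); snap("top","t3",(370,165,490,325),3.7); snap("scene","s3",(100,170,280,330),3.7)
import json
P=robot.camera_params("wrist"); np.savez("w3.npz",**P)
```

```text
rel tool cm [np.float64(-0.25), np.float64(0.1), np.float64(-0.61), np.float64(-0.31)] pos [0.4631 0.0794 0.2239] jawyaw 24.69 q6 -0.37 t 7.98 F [-0.4 -0.7 -0.7] op 0.0498
```

View pics/w3.png

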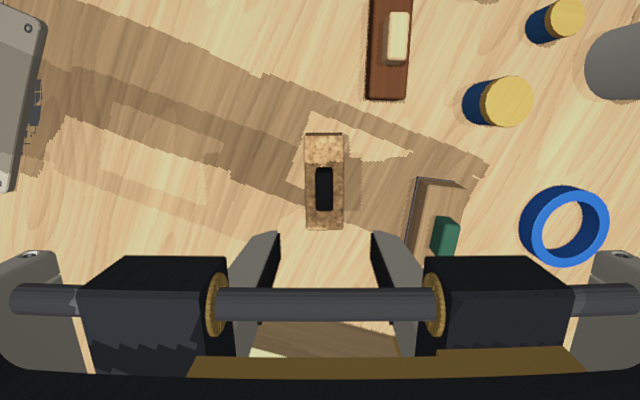

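View pics/t3.png

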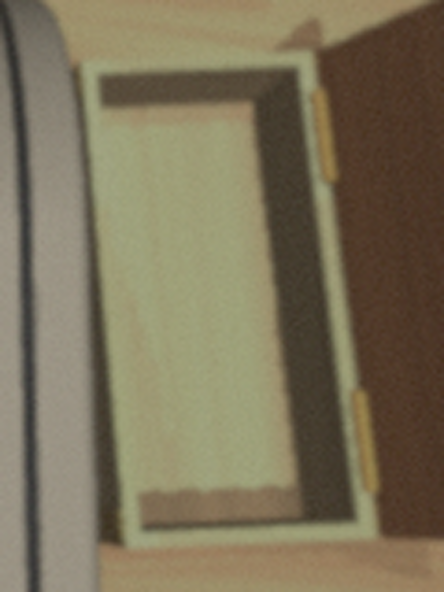

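View pics/s3.png

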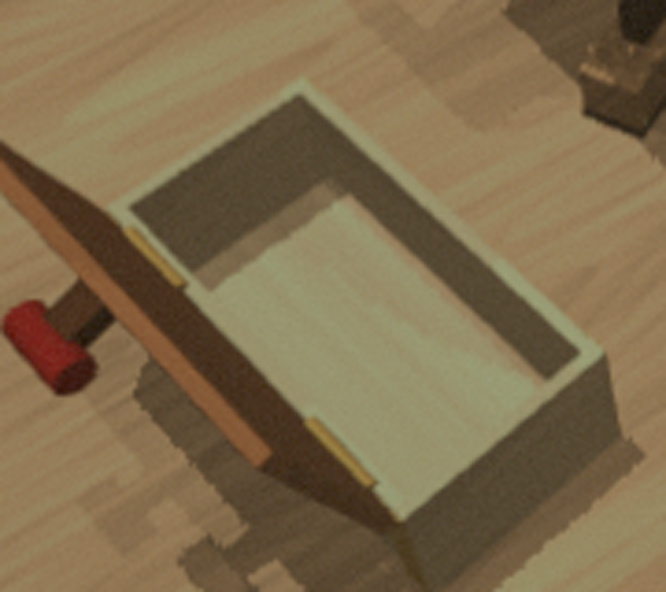

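Top crop: the box rim outer corners are at (80,62), (315,52), (377,538) and (128,547), and the inside is empty. Wrist view: block_b is at (324,180), with its grip top spanning (316..332, 167..211). I'll refit the box and block b.

Run:
```python
from h import *
def p(c,s,o): return (np.array(c,float)+.5)/s-.5+np.array(o)
top=p([(80,62),(315,52),(377,538),(128,547),(97,75),(297,70),(357,522),(138,530)],3.7,(370,165))
sc=p([(607,350),(115,208),(303,80),(580,352),(130,207),(300,97)],3.7,(100,170))
def W(v,L):
    x,y,yaw=v; return np.c_[L[:,0]*np.cos(yaw)-L[:,1]*np.sin(yaw)+x,L[:,0]*np.sin(yaw)+L[:,1]*np.cos(yaw)+y,0*L[:,0]+.088]
Lt=np.array([(128,63),(128,-63),(-128,-63),(-128,63),(120,55),(120,-55),(-120,-55),(-120,55)])/1000
Ls=np.array([(128,63),(-128,-63),(-128,63),(120,55),(-120,-55),(-120,55)])/1000
for use in ("both","top","scene"):
    def f(v):
        r=[]
        if use!="scene": r.append(proj("top",W(v,Lt))-top)
        if use!="top": r.append(proj("scene",W(v,Ls))-sc)
        return np.concatenate(r).ravel()
    r=least_squares(f,[.54,-.16,.1]); print(use,r.x[:2].round(4),np.degrees(r.x[2]).round(2),r.cost)
    if use=="both": print(r.fun.reshape(-1,2).round(1).tolist())
P=dict(np.load("w3.npz"))
for q,z in (([(303,135),(342,135),(344,228),(306,229)],.045),([(316,167),(332,167),(332,211),(316,211)],.077)):
    X=ray("wrist",q,z,P); d=X[0]-X[3]+X[1]-X[2]; print(X.mean(0),np.degrees(np.arctan2(d[1],d[0])),np.linalg.norm(d)/2)
```

```text
both [ 0.543  -0.1639] 6.95 7.590568113354636
[[0.2, -0.6], [-1.0, -0.3], [-0.3, 0.1], [-0.5, 0.4], [-0.1, -0.5], [0.4, -1.2], [0.3, 0.2], [0.6, 0.4], [-0.2, 0.8], [-2.3, -0.3], [0.5, -1.1], [0.9, 0.3], [-0.5, -0.1], [0.4, -1.4]]
top [ 0.5427 -0.164 ] 6.87 2.1707651567118176
scene [ 0.5437 -0.1637] 7.15 4.916864581120863
[0.4619095  0.07704097 0.045     ] 116.13435538010204 0.10154516978014473
[0.46167718 0.07832264 0.077     ] 114.65112737718813 0.04357802631439988
```

Run:
```python
from h import *
rel(.4632,.0777,.062,np.radians(25.0))
```

```text
rel tool cm [np.float64(-0.12), np.float64(-0.05), np.float64(16.19), np.float64(-0.33)] pos [0.4632 0.079  0.2239] jawyaw 24.67 q6 -0.37 t 8.13 F [-0.2 -0.7  0.8] op 0.0502
```

Call:
carry_out:
  commands:
    - [[-0.1, -0.1, 3, -0.3], [0, 0, 3.5, 0], [0, 0, 3.5, 0], [0, 0, 3.0, 0], [0, 0, 2.0, 0], [0, 0, 1.0, 0], [0, 0, 0, 0], [0, 0, 0, 0]]
  claw: 4

```text
t: 8.8
tool_pos: [0.4628, 0.0777, 0.0644]
orientation: [-1.686, -2.651, 0.0]
force: [0.4, -0.2, 0.5]
opening: 0.0398
```

Run:
```python
from h import *
rel(.4632,.0777,.062,np.radians(25.0))
snap("wrist","w4")
```

```text
rel tool cm [np.float64(-0.02), np.float64(0.03), np.float64(0.24), np.float64(0.08)] pos [0.4628 0.0777 0.0644] jawyaw 25.08 q6 -0.38 t 8.8 F [ 0.4 -0.2  0.5] op 0.0398
```

View pics/w4.png

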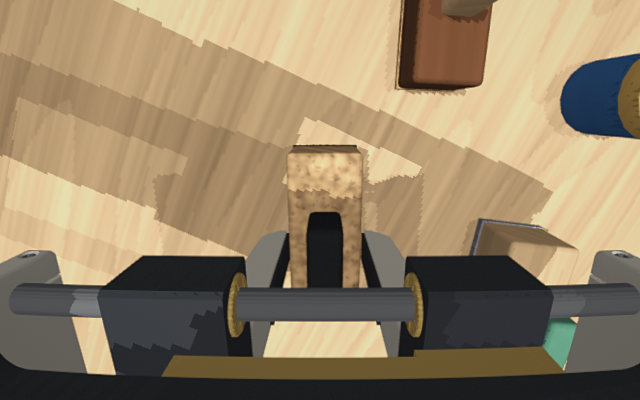

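The fingers straddle block_b's black grip at (325,250) and look centred. I'll close and lift.

Call:
carry_out:
  commands:
    - [[0, 0, 0.2, 0], [0, 0, 0, 0], [0, 0, 0, 0], [0, 0, 0, 0], [0, 0, 0, 0], [0, 0, 0, 0]]
  claw: 1
  grip_force: 25

```text
t: 9.35
tool_pos: [0.463, 0.0779, 0.0625]
orientation: [1.684, 2.651, 0.001]
force: [-1.9, -0.2, 5.0]
opening: 0.0174
```

Call:
carry_out:
  commands:
    - [[0, 0, -1, 0], [0, 0, -2, 0], [0, 0, -3, 0], [0, 0, -4, 0], [0, 0, -4, 0], [0, 0, 0, 0], [0, 0, 0, 0]]

```text
t: 9.93
tool_pos: [0.4645, 0.078, 0.2053]
orientation: [1.682, 2.647, 0.006]
force: [0.5, -0.1, -2.0]
opening: 0.0181
```

Run:
```python
from h import *
rel(.4632,.0777,.062,np.radians(25.0))
np.savez("w5.npz",tp=tool()[0]['tool_pos'],Rt=tool()[1],**robot.camera_params("wrist"))
snap("wrist","w5",(240,100,400,300),3)
```

```text
rel tool cm [np.float64(0.06), np.float64(-0.21), np.float64(14.33), np.float64(0.15)] pos [0.4645 0.078  0.2053] jawyaw 25.15 q6 -0.38 t 9.93 F [ 0.5 -0.1 -2. ] op 0.0181
```

View pics/w5.png

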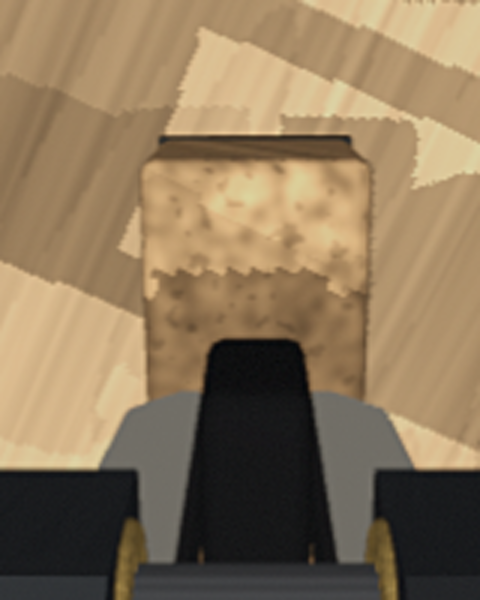

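Run:
```python
from h import *
D=dict(np.load("w5.npz"));P={k:D[k] for k in("mtx","dist_coeffs","R","t")}
tp,Rt=D["tp"],D["Rt"]
for row,dz in ((159,-.0175),(341,.0145)):
    X=ray("wrist",[(240+(255+.5)/3-.5,100+(row+.5)/3-.5)],tp[2]+dz,P)
    print((Rt.T@(X[0]-tp)*1000).round(1))
```

```text
[51.1 -0.8 17.4]
[ 27.6  -0.8 -14.6]
```

Run:
```python
from h import *
D=dict(np.load("w5.npz"));P={k:D[k] for k in("mtx","dist_coeffs","R","t")}
tp,Rt=D["tp"],D["Rt"]
print((Rt.T@P['R'].T@np.array([0,0,1])).round(3), (Rt.T@(-P['R'].T@P['t']-tp)).round(4))
for row,dz in ((159,-.0175),(341,-.0175),(135,-.0625)):
    X=ray("wrist",[(240+(255+.5)/3-.5,100+(row+.5)/3-.5)],tp[2]+dz,P)
    print((Rt.T@(X[0]-tp)*1000).round(1))
c,s=np.cos(np.radians(6.9)),np.sin(np.radians(6.9)); 
u=-.086; v=.0
x,y=.5431+c*u-s*v,-.164+s*u+c*v; print(x,y)
rel(x,y,.19,np.radians(6.9))
```

```text
[-0.26  -0.     0.965] [ 0.0719 -0.0006 -0.1527]
[51.1 -0.8 17.4]
[17.3 -0.8 17.5]
[51.  -0.9 62.4]
0.45772286859406774 -0.17433176813977966
rel tool cm [np.float64(-22.61), np.float64(-11.2), np.float64(1.27), np.float64(18.24)] pos [0.463  0.0779 0.2028] jawyaw 25.14 q6 -0.38 t 9.98 F [-1.  -0.2 -1.6] op 0.0177
```

Call:
carry_out:
  commands:
    - [[-2.2, -1.1, 0.1, 0], [-2.3, -1.1, 0.1, 0], [-2.3, -1.1, 0.1, 0], [-2.3, -1.1, 0.1, 0], [-2.3, -1.1, 0.1, 0], [-2.3, -1.1, 0.1, 0], [-2.3, -1.1, 0.1, 0], [-2.3, -1.1, 0.1, 0], [-2.3, -1.1, 0.1, 0], [-2.0, -1.2, 0.1, 0], [0, 0, 0, 6.1], [0, 0, 0, 6.1], [0, 0, 0, 6], [0, 0, 0, 0], [0, 0, 0, 0]]

```text
t: 11.23
tool_pos: [0.457, -0.1734, 0.1899]
orientation: [-2.077, -2.353, 0.001]
force: [-0.7, 0.3, -1.5]
opening: 0.0179
```

```bash
cat >> h.py <<'E'
BX,BY,BYAW=.5431,-.164,np.radians(6.9)
def box(u,v,z=0):
    c,s=np.cos(BYAW),np.sin(BYAW); return np.array([BX+c*u-s*v,BY+s*u+c*v,z])
def relbox(u,v,z): p=box(u,v,z); rel(*p,BYAW)
def tobox(X):
    X=np.atleast_2d(X); d=X[:,:2]-[BX,BY]; c,s=np.cos(BYAW),np.sin(BYAW); return np.c_[c*d[:,0]+s*d[:,1],-s*d[:,0]+c*d[:,1],X[:,2]]
E
python3 - <<'E'
from h import *
relbox(-.086,.0012,.12)
np.savez("w6.npz",tp=tool()[0]['tool_pos'],Rt=tool()[1],**robot.camera_params("wrist"))
snap("wrist","w6"); snap("top","t6",(340,165,500,325),3.5)
E
```

```text
rel tool cm [np.float64(0.0), np.float64(0.08), np.float64(6.98), np.float64(0.23)] pos [ 0.457  -0.1734  0.1899] jawyaw 7.13 q6 -0.59 t 11.23 F [-0.7  0.3 -1.5] op 0.0179
```

View pics/w6.png

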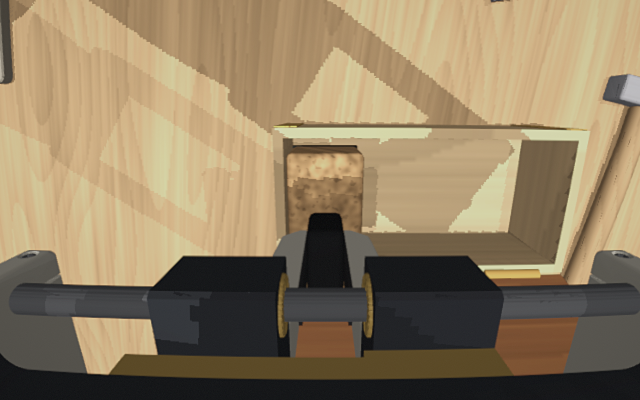

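Run:
```python
import cv2
s=cv2.imread("pics/w6.png")
cv2.imwrite("pics/w6a.png",cv2.resize(s[110:240,260:420],None,fx=4.5,fy=4.5,interpolation=cv2.INTER_CUBIC))
```

```text
(no output)
```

View pics/w6a.png

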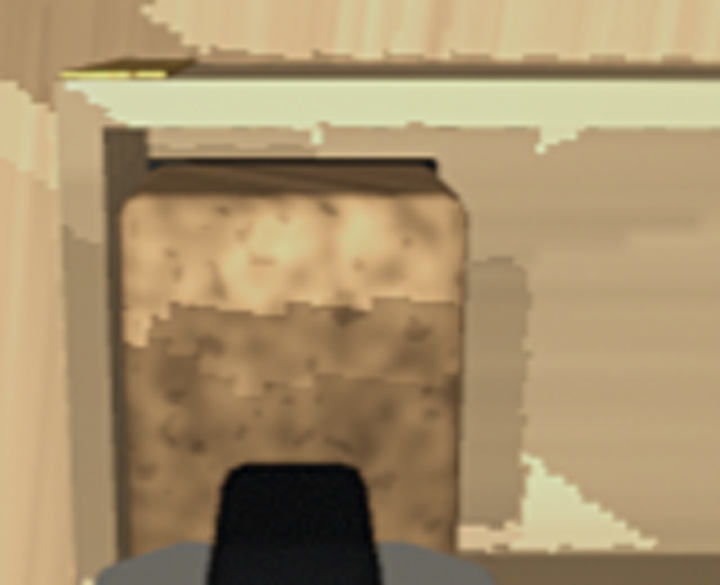

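Run:
```python
from h import *
D=dict(np.load("w6.npz"));P={k:D[k] for k in("mtx","dist_coeffs","R","t")}
tp,Rt=D["tp"],D["Rt"]
f=lambda c,r:(260+(c+.5)/4.5-.5,110+(r+.5)/4.5-.5)
for n,c,r,z in (("inner+y",300,127,.088),("inner+y right",700,127,.088),("outer+y",300,79,.088),("inner near",110,300,.088),("outer near",65,200,.088),("base top",300,194,tp[2]-.0175),("sole",300,160,tp[2]-.0625)):
    X=ray("wrist",[f(c,r)],z,P); print(n,"tool mm",(Rt.T@(X[0]-tp)*1000).round(1)[:2],"box mm",(tobox(X)[0,:2]*1000).round(1))
print(tobox(tp))
```

```text
inner+y tool mm [52.3  0.4] box mm [-86.7  53.5]
inner+y right tool mm [52.5 70.6] box mm [-16.6  54. ]
outer+y tool mm [60.5  0.4] box mm [-86.7  61.7]
inner near tool mm [ 21.5 -33.8] box mm [-120.8   22.6]
outer near tool mm [ 39.5 -41.2] box mm [-128.3   40.6]
base top tool mm [50.9  0.1] box mm [-86.8  51.9]
sole tool mm [50.4  0.3] box mm [-86.7  51.6]
[[-0.08662389  0.00101461  0.18985023]]
```

Call:
carry_out:
  commands:
    - [[-0.1, 0.1, 2, 0.2], [0, 0, 1.5, 0], [0, 0, 1, 0], [0, 0, 0.5, 0], [0, 0, 0.5, 0], [0, 0, 0.5, 0], [0, 0, 0.5, 0], [0, 0, 0.5, 0]]

```text
t: 12.0
tool_pos: [0.4596, -0.175, 0.122]
orientation: [2.086, 2.348, 0.0]
force: [-0.6, 0.2, -2.3]
opening: 0.0175
```

Run:
```python
from h import *
relbox(-.086,.0,.073)
np.savez("w7.npz",tp=tool()[0]['tool_pos'],Rt=tool()[1],**robot.camera_params("wrist"))
snap("wrist","w7",(240,80,440,250),3.9)
```

```text
rel tool cm [np.float64(0.09), np.float64(-0.19), np.float64(4.9), np.float64(-0.14)] pos [ 0.4596 -0.175   0.122 ] jawyaw 6.76 q6 -0.59 t 12.0 F [-0.6  0.2 -2.3] op 0.0175
```

View pics/w7.png

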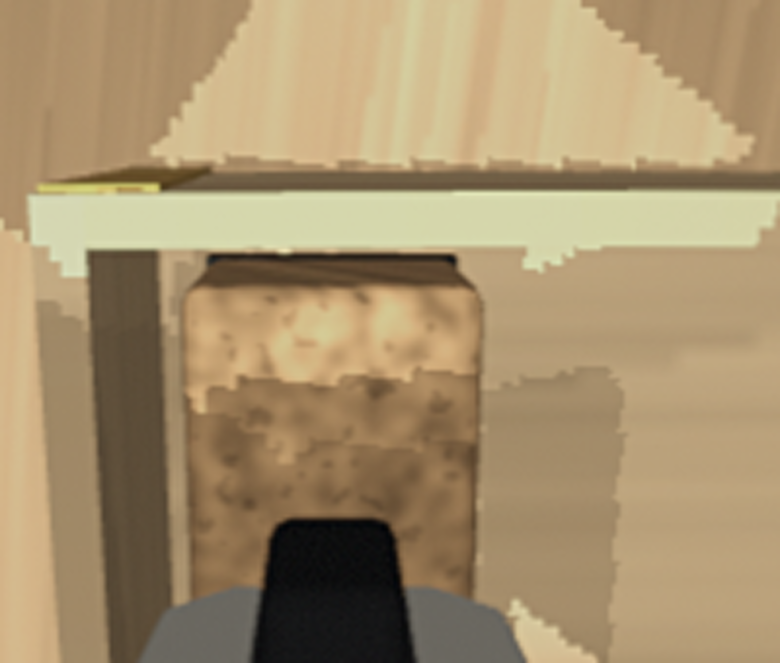

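Call:
carry_out:
  commands:
    - [[0, -0.1, 1.2, 0], [0, 0, 1.2, 0], [0, 0, 1.2, 0], [0, 0, 0.8, 0], [0, 0, 0.4, 0], [0, 0, 0, 0], [0, 0, 0, 0]]

```text
t: 12.63
tool_pos: [0.4581, -0.1748, 0.0736]
orientation: [-2.087, -2.348, 0.0]
force: [-1.0, -0.3, -0.8]
opening: 0.0176
```

Run:
```python
from h import *
relbox(-.086,.0,.0705)
```

```text
rel tool cm [np.float64(0.05), np.float64(-0.03), np.float64(0.31), np.float64(-0.16)] pos [ 0.4581 -0.1748  0.0736] jawyaw 6.74 q6 -0.59 t 12.63 F [-1.  -0.3 -0.8] op 0.0176
```

Call:
carry_out:
  commands:
    - [[0, 0, 0.15, 0], [0, 0, 0.15, 0], [0, 0, 0, 0], [0, 0, 0, 0]]

```text
t: 12.97
tool_pos: [0.4584, -0.175, 0.0711]
orientation: [2.087, 2.348, 0.0]
force: [0.4, 0.1, -2.5]
opening: 0.0177
```

Call:
carry_out:
  commands:
    - [[0, 0, 0, 0], [0, 0, 0, 0], [0, 0, 0, 0], [0, 0, -1, 0], [0, 0, -2, 0], [0, 0, -4, 0], [0, 0, -4, 0], [0, 0, -3, 0]]
  claw: 2.4

```text
t: 13.63
tool_pos: [0.4587, -0.1751, 0.215]
orientation: [2.085, 2.346, 0.001]
force: [1.1, -0.7, 0.8]
opening: 0.0238
```

Run:
```python
from h import *
rel(.59,.2288,.23,np.radians(25))
snap("wrist","w8")
```

```text
rel tool cm [np.float64(38.57), np.float64(17.78), np.float64(-1.52), np.float64(-18.26)] pos [ 0.4587 -0.1751  0.215 ] jawyaw 6.74 q6 -0.59 t 13.63 F [ 1.1 -0.7  0.8] op 0.0238
```

View pics/w8.png

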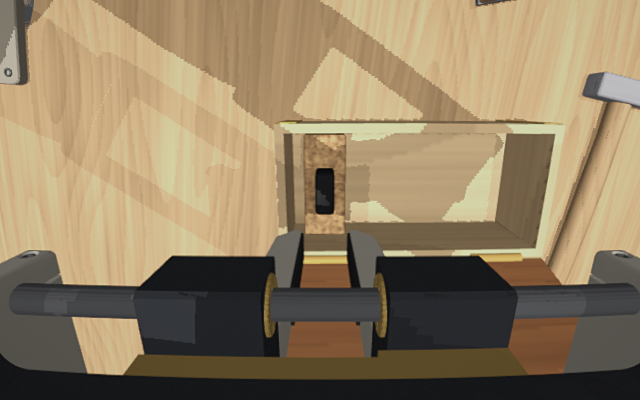

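Block_b is standing in the box at (325,185) with its grip upright. Next is the tin.

Call:
carry_out:
  commands:
    - [[3.2, 1.5, -0.1, 0], [3.2, 1.5, -0.1, 0], [3.2, 1.5, -0.1, 0], [3.2, 1.5, -0.1, 0], [3.2, 1.5, -0.1, 0], [3.2, 1.5, -0.1, 0], [3.2, 1.5, -0.1, 0], [3.2, 1.5, -0.1, 0], [3.2, 1.5, -0.1, 0], [3.2, 1.5, -0.1, 0], [3.2, 1.4, -0.1, 0], [3.2, 1.3, -0.1, 0], [0, 0, 0, 0], [0, 0, 0, 0]]
  claw: 7.5

```text
t: 14.85
tool_pos: [0.5888, 0.2291, 0.2228]
orientation: [-2.083, -2.351, 0.0]
force: [-0.6, -0.8, -0.3]
opening: 0.0751
```

Run:
```python
from h import *
rel(.59,.2288,.05)
np.savez("w9.npz",tp=tool()[0]['tool_pos'],Rt=tool()[1],**robot.camera_params("wrist"))
snap("wrist","w9"); snap("top","t9")
```

```text
rel tool cm [np.float64(-0.04), np.float64(0.12), np.float64(17.28)] pos [0.5888 0.2291 0.2228] jawyaw 6.91 q6 0.17 t 14.85 F [-0.6 -0.8 -0.3] op 0.0751
```

View pics/w9.png

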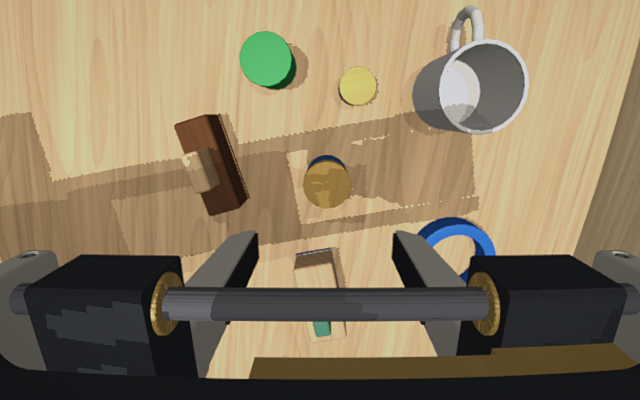

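View pics/t9.png

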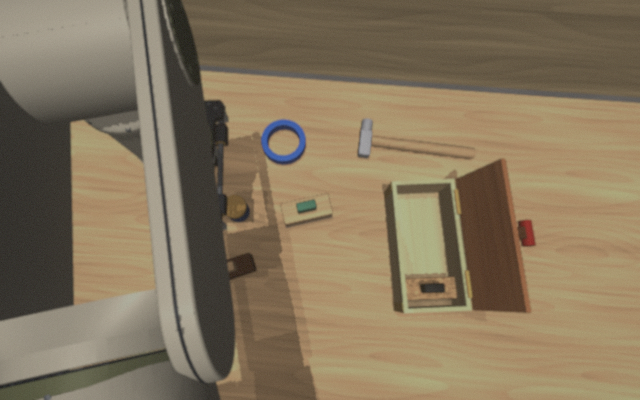

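The wrist view shows tin_a's brass lid centred at about (327,183). Block_a is at (210,165) and block_c at (322,295).

Run:
```python
from h import *
D=dict(np.load("w9.npz"));P={k:D[k] for k in("mtx","dist_coeffs","R","t")}
X=ray("wrist",[(327,183),(303,184),(351,183)],.06,P); print(X.round(4))
```

```text
[[0.5899 0.2318 0.06  ]
 [0.5659 0.2278 0.06  ]
 [0.6139 0.2347 0.06  ]]
```

Call:
carry_out:
  commands:
    - [[0.1, 0.1, 3.5, 0], [0, 0, 4, 0], [0, 0, 4, 0], [0, 0, 3.5, 0], [0, 0, 2, 0], [0, 0, 1.3, 0], [0, 0, 0, 0], [0, 0, 0, 0]]

```text
t: 15.62
tool_pos: [0.5901, 0.2276, 0.0406]
orientation: [2.088, 2.347, 0.0]
force: [-0.6, 0.4, 0.8]
opening: 0.0751
```

Call:
carry_out:
  commands:
    - [[0, 0, 0, 0], [0, 0, 0, 0], [0, 0, 0, 0], [0, 0, 0, 0], [0, 0, 0, 0], [0, 0, 0, 0], [0, 0, 0, 0]]
  claw: 4
  grip_force: 25

```text
t: 16.2
tool_pos: [0.5905, 0.2286, 0.0409]
orientation: [2.086, 2.348, 0.002]
force: [-0.5, -0.1, 5.9]
opening: 0.0475
```

Run:
```python
from h import *
rel(.59,.23,.04)
snap("wrist","w10")
```

```text
rel tool cm [np.float64(0.15), np.float64(-0.03), np.float64(0.09)] pos [0.5905 0.2286 0.0409] jawyaw 6.75 q6 0.17 t 16.2 F [-0.5 -0.1  5.9] op 0.0475
```

View pics/w10.png

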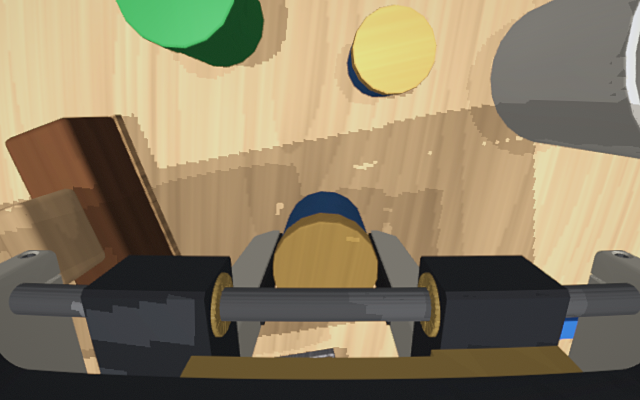

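Call:
carry_out:
  commands:
    - [[0, 0, -1, 0], [0, 0, -2.5, 0], [0, 0, -4, 0], [0, 0, -4, 0], [0, 0, -3.5, 0], [0, 0, 0, 0]]

```text
t: 16.75
tool_pos: [0.5937, 0.2296, 0.2]
orientation: [2.082, 2.343, 0.017]
force: [1.7, -0.1, -1.3]
opening: 0.0474
```

Run:
```python
from h import *
relbox(.07,0,.19)
```

```text
rel tool cm [np.float64(-38.47), np.float64(-2.66), np.float64(0.88), np.float64(-0.15)] pos [0.5937 0.2296 0.2   ] jawyaw 6.75 q6 0.17 t 16.75 F [ 1.7 -0.1 -1.3] op 0.0474
```

Call:
carry_out:
  commands:
    - [[-3, -0.2, 0, 0], [-3.5, -0.2, 0, 0], [-3.5, -0.2, 0, 0], [-3.5, -0.2, 0, 0], [-3.5, -0.2, 0, 0], [-3.5, -0.2, 0, 0], [-3.5, -0.2, 0, 0], [-3.5, -0.2, 0, 0], [-3.5, -0.2, 0, 0], [-3.5, -0.2, 0, 0], [-2.5, -0.2, 0, 0], [-1.5, -0.2, 0, 0], [0, 0, 0, 0], [0, 0, 0, 0]]

```text
t: 17.92
tool_pos: [0.6107, -0.1567, 0.1891]
orientation: [-2.087, -2.346, 0.0]
force: [-0.4, 0.0, -3.0]
opening: 0.0481
```

Run:
```python
from h import *
relbox(.07,0,.050)
snap("wrist","w11")
```

```text
rel tool cm [np.float64(0.08), np.float64(0.22), np.float64(13.91), np.float64(-0.23)] pos [ 0.6107 -0.1567  0.1891] jawyaw 6.67 q6 -0.45 t 17.92 F [-0.4  0.  -3. ] op 0.0481
```

View pics/w11.png

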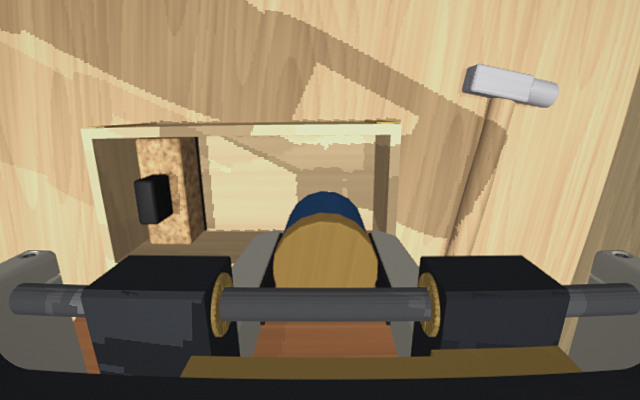

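Call:
carry_out:
  commands:
    - [[0.1, 0.1, 2.5, 0], [0, 0, 2.5, 0], [0, 0, 2, 0], [0, 0, 2, 0], [0, 0, 2, 0], [0, 0, 1.5, 0], [0, 0, 0.8, 0], [0, 0, 0.4, 0], [0, 0, 0.2, 0], [0, 0, 0, 0], [0, 0, 0, 0]]

```text
t: 18.88
tool_pos: [0.6129, -0.1556, 0.0521]
orientation: [2.085, 2.347, 0.001]
force: [0.2, -0.8, -1.9]
opening: 0.0479
```

Run:
```python
from h import *
relbox(.07,0,.049)
```

```text
rel tool cm [np.float64(0.01), np.float64(-0.03), np.float64(0.31), np.float64(-0.13)] pos [ 0.6129 -0.1556  0.0521] jawyaw 6.77 q6 -0.45 t 18.88 F [ 0.2 -0.8 -1.9] op 0.0479
```

Call:
carry_out:
  commands:
    - [[0, 0, 0.15, 0], [0, 0, 0.1, 0], [0, 0, 0, 0], [0, 0, 0, 0]]

```text
t: 19.22
tool_pos: [0.6125, -0.156, 0.0489]
orientation: [2.086, 2.347, 0.001]
force: [0.5, -0.1, -1.6]
opening: 0.0476
```

Call:
carry_out:
  commands:
    - [[0, 0, 0, 0], [0, 0, 0, 0], [0, 0, 0, 0], [0, 0, -1, 0], [0, 0, -2, 0], [0, 0, -4, 0], [0, 0, -4, 0], [0, 0, -4, 0], [0, 0, -2, 0]]
  claw: 5.3

```text
t: 19.97
tool_pos: [0.614, -0.1564, 0.2259]
orientation: [2.082, 2.343, 0.005]
force: [1.4, 0.1, 1.2]
opening: 0.0529
```

Run:
```python
from h import *
rel(.60,.0817,.22,np.radians(17))
snap("wrist","w12")
```

```text
rel tool cm [np.float64(23.81), np.float64(1.4), np.float64(0.51), np.float64(-10.26)] pos [ 0.614  -0.1564  0.2259] jawyaw 6.74 q6 -0.45 t 19.97 F [1.4 0.1 1.2] op 0.0529
```

View pics/w12.png

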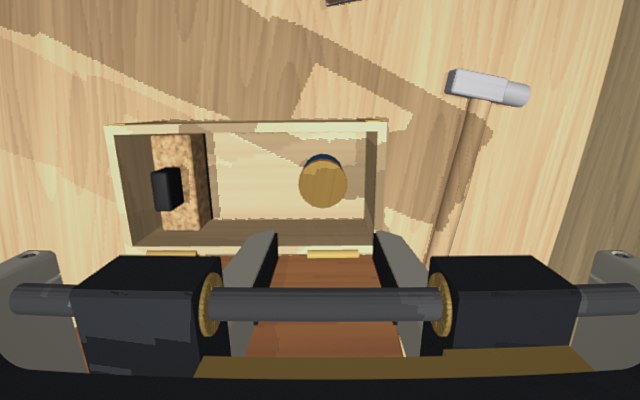

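Tin_a stands in the box at (322,182) and block_b is unchanged. Next is block_c.

Call:
carry_out:
  commands:
    - [[3, 0.2, 0, 0], [4, 0.2, 0, 0], [4, 0.2, 0.1, 0], [4, 0.2, 0.1, 0], [4, 0.2, 0.1, 0], [3, 0.2, 0.1, 0], [1.8, 0.2, 0.1, 0], [0, 0, 0, -5], [0, 0, 0, -5.2], [0, 0, 0, 0], [0, 0, 0, 0]]
  claw: 4.5

```text
t: 20.93
tool_pos: [0.5979, 0.0824, 0.2137]
orientation: [1.873, 2.522, 0.0]
force: [-0.0, 0.2, 0.1]
opening: 0.0453
```

```bash
python3 - <<'E'
from h import *
rel(.60,.0817,.22,np.radians(17))
np.savez("w13.npz",tp=tool()[0]['tool_pos'],Rt=tool()[1],**robot.camera_params("wrist"))
snap("wrist","w13"); snap("top","t13")
E
python3 - <<'E'
import cv2
s=cv2.imread("pics/w13.png")
cv2.imwrite("pics/w13a.png",cv2.resize(s[110:260,250:400],None,fx=4,fy=4,interpolation=cv2.INTER_CUBIC))
E
```

```text
rel tool cm [np.float64(-0.12), np.float64(0.18), np.float64(-0.63), np.float64(-0.2)] pos [0.5979 0.0824 0.2137] jawyaw 16.8 q6 -0.24 t 20.93 F [-0.   0.2  0.1] op 0.0453
```

View pics/w13.png

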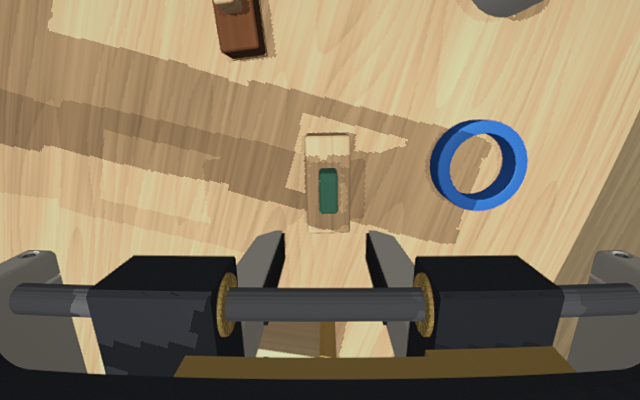

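View pics/w13a.png

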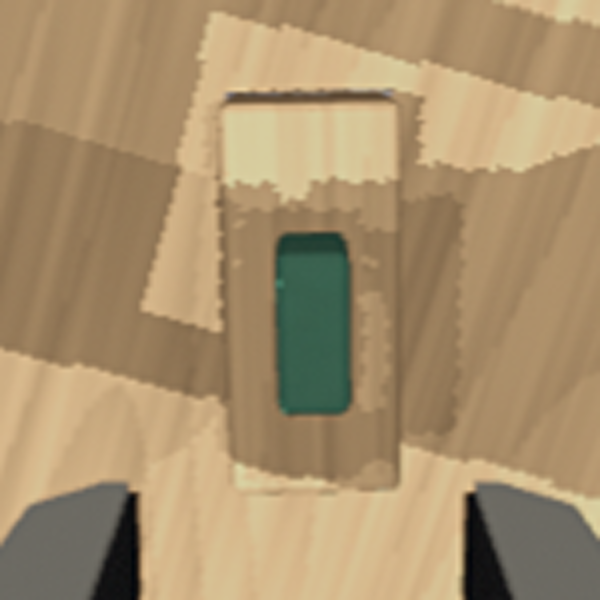

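Run:
```python
from h import *
D=dict(np.load("w13.npz"));P={k:D[k] for k in("mtx","dist_coeffs","R","t")}
f=lambda q:(np.array(q)+.5)/4-.5+[250,110]
for q,z in (([(222,103),(398,102),(400,490),(235,490)],.045),([(277,253),(349,252),(351,414),(278,414)],.077)):
    X=ray("wrist",f(q),z,P); d=X[0]-X[3]+X[1]-X[2]; print(X.mean(0).round(4),np.degrees(np.arctan2(d[1],d[0])),np.linalg.norm(d)/2)
rel(.60,.082,.062,np.radians(16.8))
```

```text
[0.6008 0.0818 0.045 ] 108.0511063390971 0.1023222339498617
[0.6005 0.0817 0.077 ] 107.48495661024047 0.038883072348063624
rel tool cm [np.float64(-0.06), np.float64(0.18), np.float64(15.16), np.float64(-0.04)] pos [0.598  0.082  0.2136] jawyaw 16.76 q6 -0.24 t 21.03 F [-0.2 -0.2  0.5] op 0.0452
```

Call:
carry_out:
  commands:
    - [[0, 0.2, 3, -0.5], [0, 0, 3.5, 0], [0, 0, 3.5, 0], [0, 0, 2.5, 0], [0, 0, 1.6, 0], [0, 0, 0.8, 0], [0, 0, 0, 0], [0, 0, 0, 0]]

```text
t: 21.7
tool_pos: [0.6003, 0.0826, 0.065]
orientation: [1.86, 2.531, 0.0]
force: [-0.1, 0.2, -0.8]
opening: 0.045
```

Run:
```python
from h import *
rel(.6003,.0817,.0625,np.radians(17.3))
```

```text
rel tool cm [np.float64(-0.09), np.float64(-0.03), np.float64(0.25), np.float64(0.07)] pos [0.6003 0.0826 0.065 ] jawyaw 17.37 q6 -0.25 t 21.7 F [-0.1  0.2 -0.8] op 0.045
```

Call:
carry_out:
  commands:
    - [[-0.1, 0, 0.25, 0], [0, 0, 0, 0], [0, 0, 0, 0], [0, 0, 0, 0], [0, 0, 0, 0], [0, 0, 0, 0], [0, 0, 0, 0]]
  claw: 1
  grip_force: 25

```text
t: 22.28
tool_pos: [0.6007, 0.082, 0.0625]
orientation: [1.858, 2.532, 0.001]
force: [0.1, 1.0, 3.6]
opening: 0.0178
```

Call:
carry_out:
  commands:
    - [[0, 0, -1, 0], [0, 0, -2, 0], [0, 0, -3, 0], [0, 0, -4, 0], [0, 0, -2.8, 0], [0, 0, 0, 0], [0, 0, 0, 0]]

```text
t: 22.87
tool_pos: [0.6015, 0.082, 0.1926]
orientation: [1.857, 2.53, 0.004]
force: [0.3, -0.2, -3.6]
opening: 0.0178
```

Run:
```python
from h import *
relbox(.011,.001,.19)
D=dict(tp=tool()[0]['tool_pos'],Rt=tool()[1],**robot.camera_params("wrist")); np.savez("w14.npz",**D)
snap("wrist","w14",(240,100,400,300),3)
```

```text
rel tool cm [np.float64(-21.82), np.float64(-11.85), np.float64(0.23), np.float64(10.55)] pos [0.6015 0.082  0.1926] jawyaw 17.45 q6 -0.25 t 22.87 F [ 0.3 -0.2 -3.6] op 0.0178
```

View pics/w14.png

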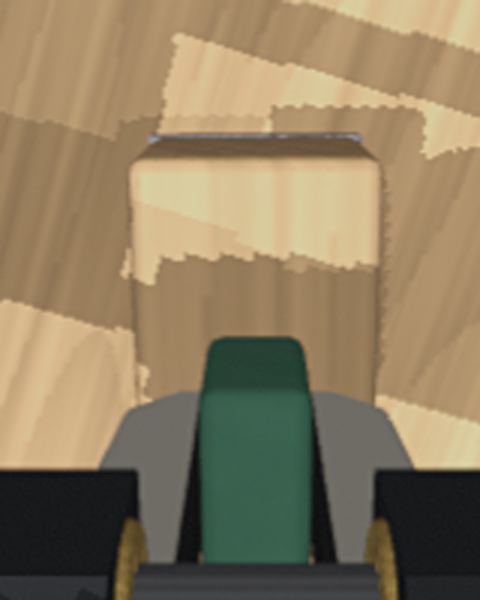

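Call:
carry_out:
  commands:
    - [[-2, -1, 0, 0], [-2.5, -1.4, 0, 0], [-2.5, -1.4, 0, 0], [-2.5, -1.4, 0, 0], [-2.5, -1.4, 0, 0], [-2.5, -1.4, 0, 0], [-2.5, -1.4, 0, 0], [-2.5, -1.3, 0.1, 0], [-1.5, -0.7, 0, 0], [-0.9, -0.4, 0, 0], [0, 0, 0, 5.3], [0, 0, 0, 5.3], [0, 0, 0, 0], [0, 0, 0, 0]]

```text
t: 24.08
tool_pos: [0.5526, -0.1616, 0.1873]
orientation: [-2.079, -2.351, 0.001]
force: [-0.2, 0.2, -2.7]
opening: 0.0178
```

Run:
```python
from h import *
relbox(.011,.0,.14)
D=dict(tp=tool()[0]['tool_pos'],Rt=tool()[1],**robot.camera_params("wrist")); np.savez("w15.npz",**D)
snap("wrist","w15",(180,90,420,260),3.3)
```

```text
rel tool cm [np.float64(-0.13), np.float64(0.14), np.float64(4.73), np.float64(0.13)] pos [ 0.5526 -0.1616  0.1873] jawyaw 7.03 q6 -0.5 t 24.08 F [-0.2  0.2 -2.7] op 0.0178
```

View pics/w15.png

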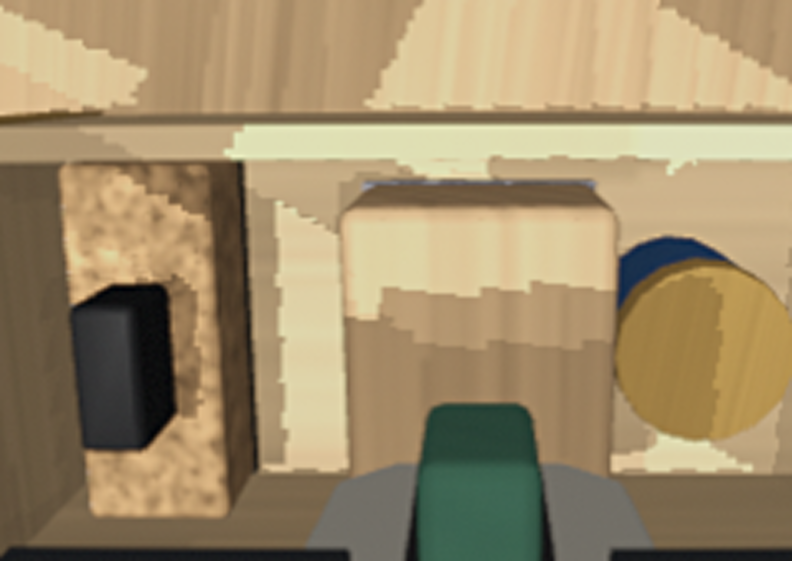

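Call:
carry_out:
  commands:
    - [[-0.15, 0.1, 1.5, 0], [0, 0, 1.5, 0], [0, 0, 1, 0], [0, 0, 0.5, 0], [0, 0, 0.5, 0], [0, 0, 0.5, 0], [0, 0, 0.5, 0], [0, 0, 0.5, 0]]

```text
t: 24.8
tool_pos: [0.5549, -0.1639, 0.124]
orientation: [2.084, 2.35, 0.001]
force: [0.1, 0.0, -3.1]
opening: 0.0177
```

Run:
```python
from h import *
relbox(.011,.0,.0735)
snap("wrist","w16",(180,90,420,260),3.3)
```

```text
rel tool cm [np.float64(0.13), np.float64(-0.07), np.float64(5.05), np.float64(-0.04)] pos [ 0.5549 -0.1639  0.124 ] jawyaw 6.86 q6 -0.5 t 24.8 F [ 0.1  0.  -3.1] op 0.0177
```

View pics/w16.png

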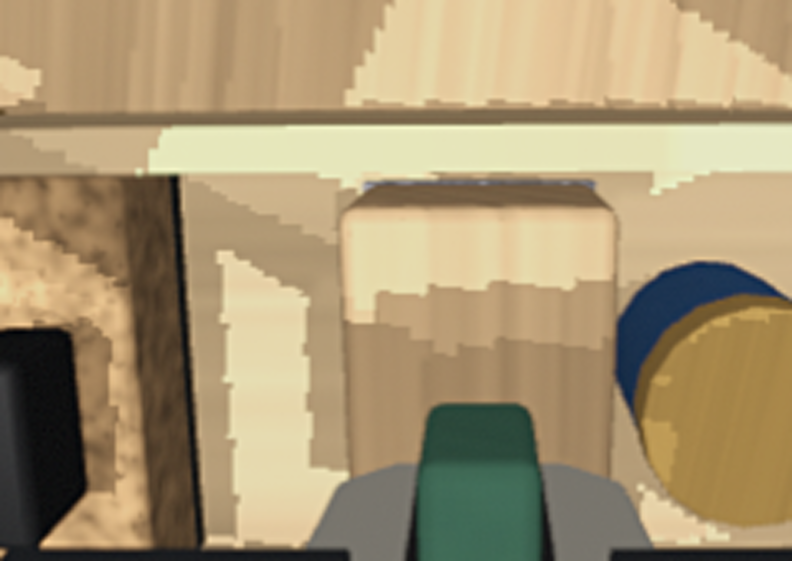

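The held block_c is clear of the rim (its sole edge at row 183, below the rim line at row 173) and of the tin at its right. I'll continue down.

Call:
carry_out:
  commands:
    - [[0.05, 0, 1.2, 0], [0, 0, 1.2, 0], [0, 0, 1.2, 0], [0, 0, 0.8, 0], [0, 0, 0.4, 0], [0, 0, 0.2, 0], [0, 0, 0, 0], [0, 0, 0, 0]]

```text
t: 25.52
tool_pos: [0.5547, -0.1634, 0.0742]
orientation: [2.085, 2.35, 0.0]
force: [-0.1, -0.3, -2.5]
opening: 0.0178
```

Run:
```python
from h import *
relbox(.011,.0,.0705)
```

```text
rel tool cm [np.float64(0.08), np.float64(-0.06), np.float64(0.37), np.float64(-0.06)] pos [ 0.5547 -0.1634  0.0742] jawyaw 6.84 q6 -0.49 t 25.52 F [-0.1 -0.3 -2.5] op 0.0178
```

Call:
carry_out:
  commands:
    - [[0, 0, 0.15, 0], [0, 0, 0.15, 0], [0, 0, 0.05, 0], [0, 0, 0, 0], [0, 0, 0, 0]]

```text
t: 25.93
tool_pos: [0.5546, -0.1633, 0.0706]
orientation: [2.085, 2.35, 0.0]
force: [-0.5, 0.6, -0.9]
opening: 0.018
```

Call:
carry_out:
  commands:
    - [[0, 0, 0, 0], [0, 0, 0, 0], [0, 0, 0, 0], [0, 0, -1, 0], [0, 0, -2, 0], [0, 0, -4, 0], [0, 0, -4, 0], [0, 0, -3, 0]]
  claw: 2.4

```text
t: 26.6
tool_pos: [0.555, -0.1635, 0.2147]
orientation: [2.083, 2.348, 0.002]
force: [0.7, -0.1, 0.7]
opening: 0.024
```

Run:
```python
from h import *
rel(.4643,.231,.22,np.radians(22))
snap("wrist","w17"); snap("top","t17")
```

```text
rel tool cm [np.float64(40.25), np.float64(-4.3), np.float64(-0.6), np.float64(-15.16)] pos [ 0.555  -0.1635  0.2147] jawyaw 6.84 q6 -0.49 t 26.6 F [ 0.7 -0.1  0.7] op 0.024
```

View pics/w17.png

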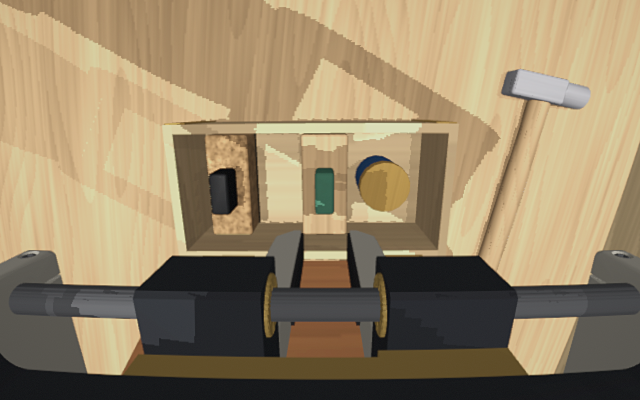

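View pics/t17.png

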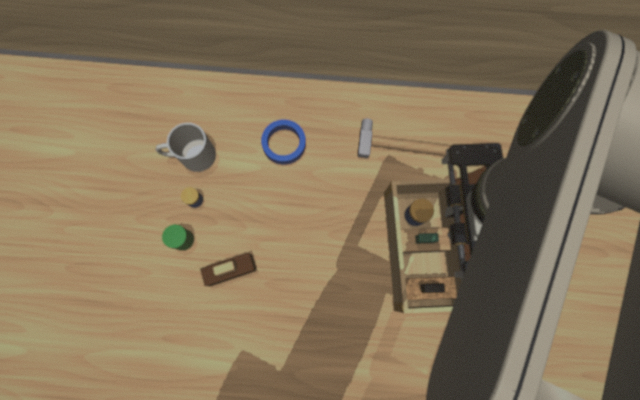

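Block_b, block_c and tin_a are in the box. Block_a is still at (228,269) in the top view, so I'll fetch it.

Call:
carry_out:
  commands:
    - [[3, -0.3, 0, 0], [4, -0.4, 0, 0], [4, -0.4, 0, 0], [4, -0.4, 0, 0], [4, -0.4, 0, 0], [4, -0.4, 0, 0], [4, -0.4, 0, 0], [4, -0.4, 0, 0], [4, -0.4, 0, 0], [3.3, -0.5, 0, 0], [2, -0.3, 0, 0], [0, 0, 0, -5], [0, 0, 0, -5], [0, 0, 0, -5], [0, 0, 0, 0], [0, 0, 0, 0]]
  claw: 4.5

```text
t: 28.03
tool_pos: [0.4636, 0.2317, 0.2104]
orientation: [-1.764, -2.6, 0.0]
force: [-0.3, -0.5, -0.4]
opening: 0.0448
```

Run:
```python
from h import *
rel(.4643,.231,.22,np.radians(22))
np.savez("w18.npz",tp=tool()[0]['tool_pos'],Rt=tool()[1],**robot.camera_params("wrist"))
snap("wrist","w18")
s=cv2.imread("pics/w18.png")
cv2.imwrite("pics/w18a.png",cv2.resize(s[110:260,250:400],None,fx=4,fy=4,interpolation=cv2.INTER_CUBIC))
```

```text
rel tool cm [np.float64(-0.09), np.float64(0.04), np.float64(-0.96), np.float64(-0.31)] pos [0.4636 0.2317 0.2104] jawyaw 21.69 q6 -0.01 t 28.03 F [-0.3 -0.5 -0.4] op 0.0448
```

View pics/w18a.png

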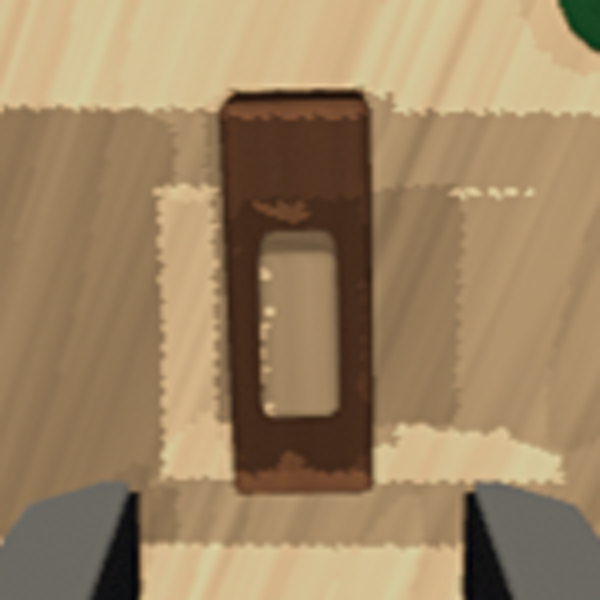

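Run:
```python
from h import *
D=dict(np.load("w18.npz"));P={k:D[k] for k in("mtx","dist_coeffs","R","t")}
f=lambda q:(np.array(q)+.5)/4-.5+[250,110]
for q,z in (([(222,102),(370,102),(372,490),(237,492)],.045),([(261,251),(337,251),(338,416),(263,417)],.077)):
    X=ray("wrist",f(q),z,P); d=X[0]-X[3]+X[1]-X[2]; print(X.mean(0).round(4),np.degrees(np.arctan2(d[1],d[0])),np.linalg.norm(d)/2)
    m=X.mean(0)
rel(m[0],m[1],.0625,np.radians(22))
```

```text
[0.4629 0.2308 0.045 ] 112.92868287630634 0.10166166519378579
[0.4628 0.2308 0.077 ] 112.20366168910402 0.03939718845217912
rel tool cm [np.float64(-0.05), np.float64(-0.11), np.float64(14.79), np.float64(-0.34)] pos [0.4636 0.2317 0.2104] jawyaw 21.66 q6 -0.01 t 28.08 F [ 0.4 -0.3 -0.2] op 0.0452
```

Block_a is centred under the gripper, with its grip top at crop (300,334). I'll descend with a small correction.

Call:
carry_out:
  commands:
    - [[-0.05, -0.1, 3, -0.7], [0, 0, 3.5, 0], [0, 0, 3.5, 0], [0, 0, 2.5, 0], [0, 0, 1.5, 0], [0, 0, 0.6, 0], [0, 0, 0, 0], [0, 0, 0, 0]]

```text
t: 28.75
tool_pos: [0.4635, 0.231, 0.0651]
orientation: [1.746, 2.611, 0.001]
force: [-0.1, 0.3, 0.6]
opening: 0.0454
```

Run:
```python
from h import *
rel(.4632,.231,.0625,np.radians(22.4))
```

```text
rel tool cm [np.float64(0.01), np.float64(-0.02), np.float64(0.26), np.float64(0.07)] pos [0.4635 0.231  0.0651] jawyaw 22.47 q6 -0.03 t 28.75 F [-0.1  0.3  0.6] op 0.0454
```

Call:
carry_out:
  commands:
    - [[0, 0, 0.25, 0], [0, 0, 0, 0], [0, 0, 0, 0], [0, 0, 0, 0], [0, 0, 0, 0], [0, 0, 0, 0], [0, 0, 0, 0]]
  claw: 1
  grip_force: 25

```text
t: 29.33
tool_pos: [0.4634, 0.2311, 0.0624]
orientation: [1.744, 2.612, 0.001]
force: [-1.3, 0.4, 4.3]
opening: 0.0179
```

Call:
carry_out:
  commands:
    - [[0, 0, -1, 0], [0, 0, -2, 0], [0, 0, -3, 0], [0, 0, -4, 0], [0, 0, -2.8, 0], [0, 0, 0, 0], [0, 0, 0, 0]]

```text
t: 29.92
tool_pos: [0.4642, 0.2314, 0.1924]
orientation: [1.743, 2.611, 0.006]
force: [-0.3, 0.5, -2.1]
opening: 0.0176
```

Run:
```python
from h import *
relbox(-.0385,.0,.19)
snap("wrist","w19",(240,100,400,300),3)
```

```text
rel tool cm [np.float64(-38.51), np.float64(-11.58), np.float64(0.19), np.float64(15.65)] pos [0.4642 0.2314 0.1924] jawyaw 22.55 q6 -0.03 t 29.92 F [-0.3  0.5 -2.1] op 0.0176
```

View pics/w19.png

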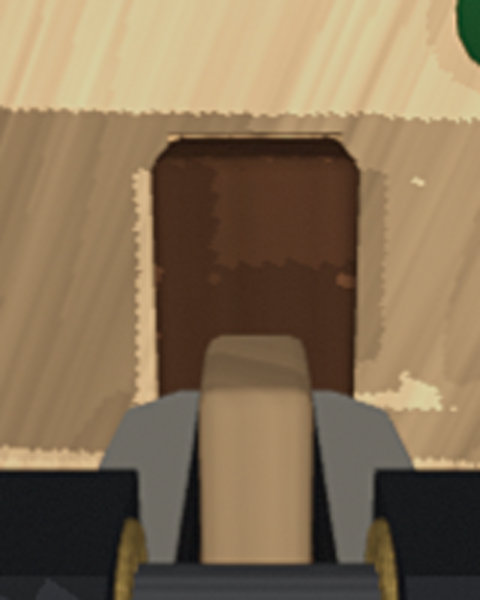

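Call:
carry_out:
  commands:
    - [[-2, -0.6, 0, 0], [-3.5, -1, 0, 0], [-3.5, -1.1, 0, 0], [-3.5, -1.1, 0, 0], [-3.5, -1.1, 0, 0], [-3.5, -1.1, 0, 0], [-3.5, -1.1, 0, 0], [-3.5, -1.1, 0, 0], [-3.5, -1.1, 0, 0], [-3.5, -1, 0, 0], [-2.5, -0.7, 0, 0], [-1.5, -0.4, 0, 0], [-0.5, -0.2, 0, 0], [0, 0, 0, 5.2], [0, 0, 0, 5.2], [0, 0, 0, 5.2], [0, 0, 0, 0], [0, 0, 0, 0]]

```text
t: 31.47
tool_pos: [0.5007, -0.1634, 0.1884]
orientation: [-2.077, -2.354, 0.001]
force: [-0.2, 0.7, -1.8]
opening: 0.018
```

Run:
```python
from h import *
relbox(-.0385,.0,.14)
np.savez("w20.npz",tp=tool()[0]['tool_pos'],Rt=tool()[1],**robot.camera_params("wrist"))
snap("wrist","w20",(200,90,440,260),3.3)
```

```text
rel tool cm [np.float64(-0.57), np.float64(0.36), np.float64(4.84), np.float64(0.24)] pos [ 0.5007 -0.1634  0.1884] jawyaw 7.14 q6 -0.54 t 31.47 F [-0.2  0.7 -1.8] op 0.018
```

View pics/w20.png

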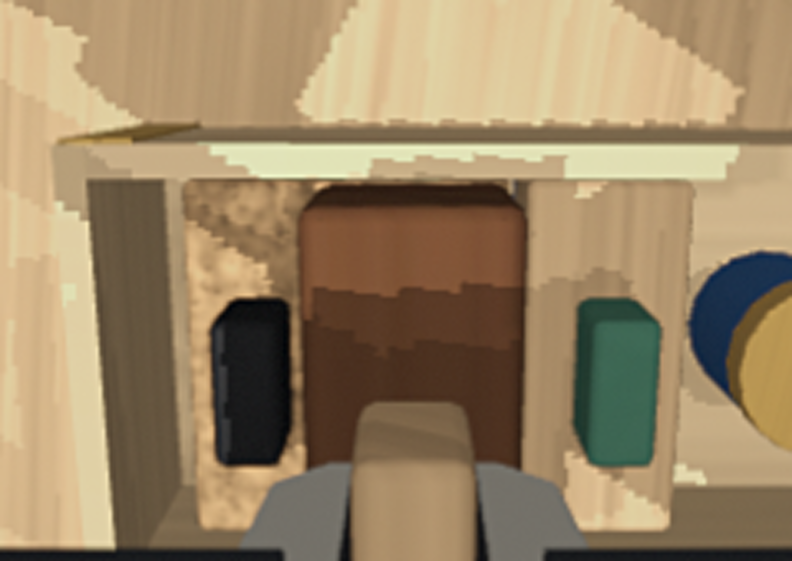

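Run:
```python
from h import *
D=dict(np.load("w20.npz"));P={k:D[k] for k in("mtx","dist_coeffs","R","t")}
f=lambda q:(np.array(q)+.5)/3.3-.5+[200,90]
X=ray("wrist",f([(190,300),(307,470),(303,192),(528,300),(522,450),(685,300),(600,182),(250,182)]),.053,P); print((tobox(X)*1000).round(1)); print(tobox(D['tp'])*1000)
```

```text
[[-105.5   16.4   53. ]
 [ -73.8  -34.    53. ]
 [ -73.2   46.5   53. ]
 [ -11.    16.9   53. ]
 [ -11.3  -27.5   53. ]
 [  32.9   17.2   53. ]
 [   7.5   49.7   53. ]
 [ -87.5   49.2   53. ]]
[[-42.01400224   5.65200737 188.43258493]]
```

Call:
carry_out:
  commands:
    - [[-0.55, 0.4, 0, 0.2], [0, 0, 1.5, 0], [0, 0, 1.5, 0], [0, 0, 0.5, 0], [0, 0, 0, 0], [0, 0, 0, 0]]

```text
t: 32.02
tool_pos: [0.5061, -0.1694, 0.1548]
orientation: [-2.086, -2.348, 0.0]
force: [0.2, -0.2, -0.7]
opening: 0.0179
```

Run:
```python
from h import *
relbox(-.0375,.0,.125)
snap("wrist","w21",(200,90,440,260),3.3)
```

```text
rel tool cm [np.float64(0.09), np.float64(-0.01), np.float64(2.98), np.float64(-0.11)] pos [ 0.5061 -0.1694  0.1548] jawyaw 6.79 q6 -0.54 t 32.02 F [ 0.2 -0.2 -0.7] op 0.0179
```

View pics/w21.png

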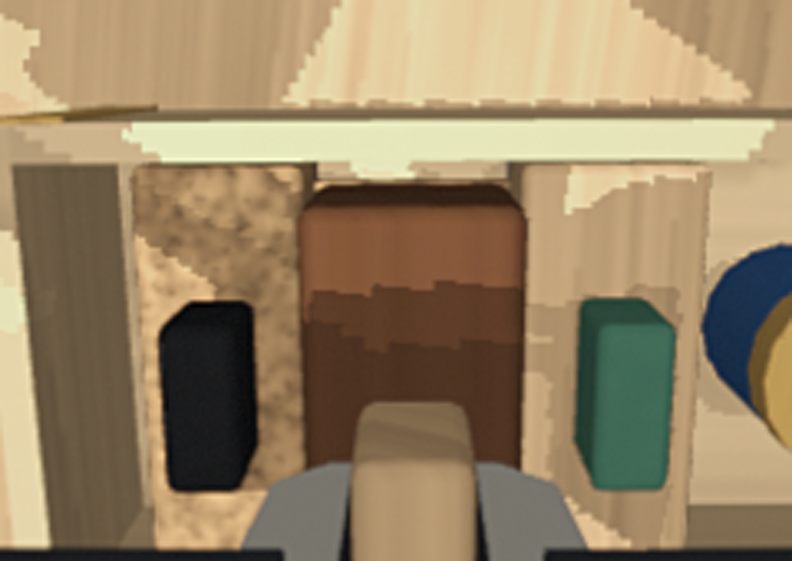

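Block_a is centred between its neighbours. I'll continue down in small steps.

Call:
carry_out:
  commands:
    - [[0.05, 0, 0.7, 0], [0, 0, 0.7, 0], [0, 0, 0.7, 0], [0, 0, 0.7, 0], [0, 0, 0.7, 0], [0, 0, 0.7, 0], [0, 0, 0.7, 0], [0, 0, 0, 0]]

```text
t: 32.73
tool_pos: [0.5049, -0.1685, 0.1037]
orientation: [-2.085, -2.346, 0.001]
force: [-0.7, 0.0, -1.9]
opening: 0.0179
```

Run:
```python
from h import *
relbox(-.0375,.0,.0705)
snap("wrist","w22",(200,90,440,260),3.3)
```

```text
rel tool cm [np.float64(-0.01), np.float64(0.1), np.float64(3.32), np.float64(-0.16)] pos [ 0.5049 -0.1685  0.1037] jawyaw 6.74 q6 -0.54 t 32.73 F [-0.7  0.  -1.9] op 0.0179
```

View pics/w22.png

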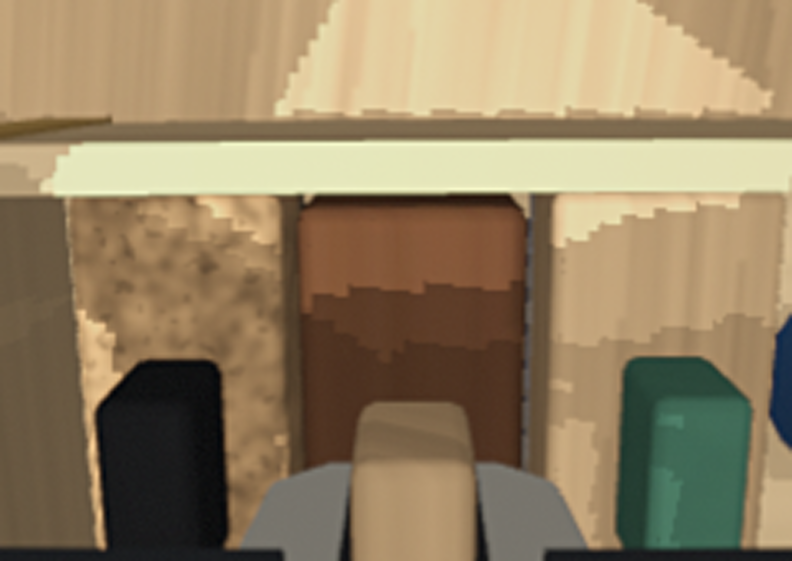

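Call:
carry_out:
  commands:
    - [[0, 0.05, 0.7, 0], [0, 0, 0.7, 0], [0, 0, 0.7, 0], [0, 0, 0.5, 0], [0, 0, 0.3, 0], [0, 0, 0.2, 0], [0, 0, 0, 0], [0, 0, 0, 0]]

```text
t: 33.45
tool_pos: [0.5066, -0.169, 0.0749]
orientation: [2.087, 2.348, -0.0]
force: [0.2, -0.4, -1.8]
opening: 0.0178
```

Run:
```python
from h import *
relbox(-.0375,.0,.0705)
```

```text
rel tool cm [np.float64(0.05), np.float64(-0.07), np.float64(0.44), np.float64(-0.15)] pos [ 0.5066 -0.169   0.0749] jawyaw 6.75 q6 -0.54 t 33.45 F [ 0.2 -0.4 -1.8] op 0.0178
```

Call:
carry_out:
  commands:
    - [[0, 0, 0.2, 0], [0, 0, 0.15, 0], [0, 0, 0.05, 0], [0, 0, 0, 0], [0, 0, 0, 0]]

```text
t: 33.87
tool_pos: [0.5066, -0.1689, 0.0709]
orientation: [-2.087, -2.348, 0.0]
force: [0.5, 0.8, -1.1]
opening: 0.018
```

Call:
carry_out:
  commands:
    - [[0, 0, 0, 0], [0, 0, 0, 0], [0, 0, 0, 0], [0, 0, -1, 0], [0, 0, -2, 0], [0, 0, -4, 0], [0, 0, -4, 0], [0, 0, -4, 0], [0, 0, -3, 0]]
  claw: 2.4

```text
t: 34.62
tool_pos: [0.5072, -0.1692, 0.2558]
orientation: [2.084, 2.345, 0.002]
force: [0.5, 0.6, 0.4]
opening: 0.0237
```

Run:
```python
from h import *
relbox(-.0,.0,.25)
snap("wrist","w23"); snap("top","t23")
```

```text
rel tool cm [np.float64(0.09), np.float64(3.62), np.float64(0.6), np.float64(-0.15)] pos [ 0.5072 -0.1692  0.2558] jawyaw 6.75 q6 -0.54 t 34.62 F [0.5 0.6 0.4] op 0.0237
```

View pics/w23.png

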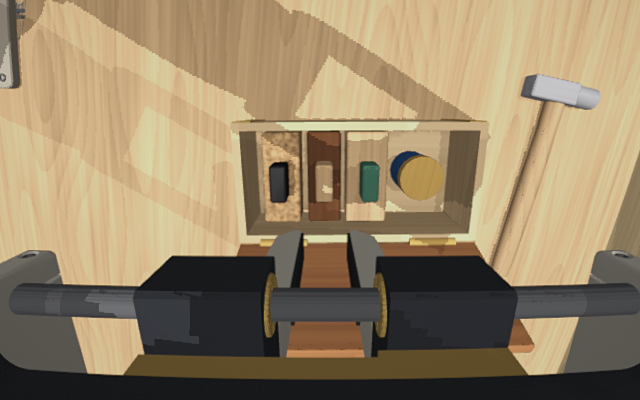

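All four pieces stand side by side in the box: b (278,182), a (324,180), c (369,180) and tin_a (415,175). Next I'll locate the handle to close the lid.

Run:
```python
from h import *
s=cv2.imread("pics/t9.png")[140:330,440:560]; cv2.imwrite("pics/t9a.png",cv2.resize(s,None,fx=3,fy=3,interpolation=cv2.INTER_CUBIC))
print(ray("top",[(527,233)],.173),tobox(ray("top",[(527,233)],.173)))
print(tobox([[.5622,-.3102,.283]]))
for th in (110,112,114,116):
    ph=np.radians(th+20.56); print(th,-.063+.1196*np.cos(ph),.088+.1196*np.sin(ph), proj("top",[box(0,-.063+.1196*np.cos(ph),.088+.1196*np.sin(ph))]),proj("scene",[box(0,-.063+.1196*np.cos(ph),.088+.1196*np.sin(ph))]))
snap("scene","s23",(60,170,280,330),3.5)
```

```text
[[ 0.56120315 -0.30593527  0.173     ]] [[ 0.00092038 -0.14308214  0.173     ]]
[[ 0.00139766 -0.14743574  0.283     ]]
110 -0.14076918088706344 0.17886316362616483 [[527.59698874 233.07549862]] [[111.43623303 266.22463828]]
112 -0.14389288468267014 0.17609370697000004 [[528.54016287 233.24593633]] [[110.26822351 268.29630325]]
114 -0.14691803295888464 0.17321692170168757 [[529.38448689 233.42633796]] [[109.17923461 270.35997501]]
116 -0.14984094003852078 0.1702363127409421 [[530.1297745  233.61627509]] [[108.17090154 272.41215352]]
```

View pics/t9a.png

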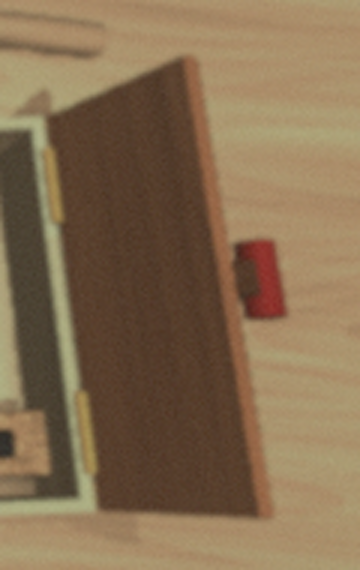

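View pics/s23.png

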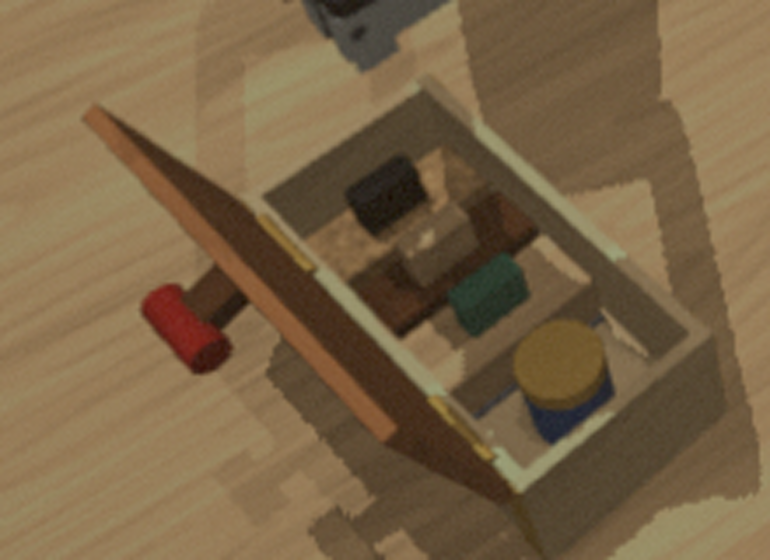

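Run:
```python
from h import *
relbox(0,-.141,.174)
```

```text
rel tool cm [np.float64(-13.9), np.float64(3.49), np.float64(8.25), np.float64(-0.15)] pos [ 0.5085 -0.1698  0.2557] jawyaw 6.75 q6 -0.54 t 34.77 F [-0.3 -1.   0. ] op 0.0238
```

Call:
carry_out:
  commands:
    - [[0, 0.9, -2, 0], [-2, 0.9, -1, 0], [-3, 0.9, 0, 0], [-4, 0.8, 0, 0], [-3, 0, 0, 0], [-1.9, 0, 0, 0], [0, 0, 0, 0], [0, 0, 0, 0]]
  claw: 6.8

```text
t: 35.43
tool_pos: [0.5569, -0.3033, 0.279]
orientation: [-2.087, -2.344, 0.0]
force: [0.1, -0.0, -0.3]
opening: 0.0672
```

Run:
```python
from h import *
relbox(0,-.141,.174)
np.savez("w24.npz",tp=tool()[0]['tool_pos'],Rt=tool()[1],**robot.camera_params("wrist"))
snap("wrist","w24")
```

```text
rel tool cm [np.float64(-0.12), np.float64(0.33), np.float64(10.5), np.float64(-0.26)] pos [ 0.5569 -0.3033  0.279 ] jawyaw 6.64 q6 -0.7 t 35.43 F [ 0.1 -0.  -0.3] op 0.0672
```

View pics/w24.png

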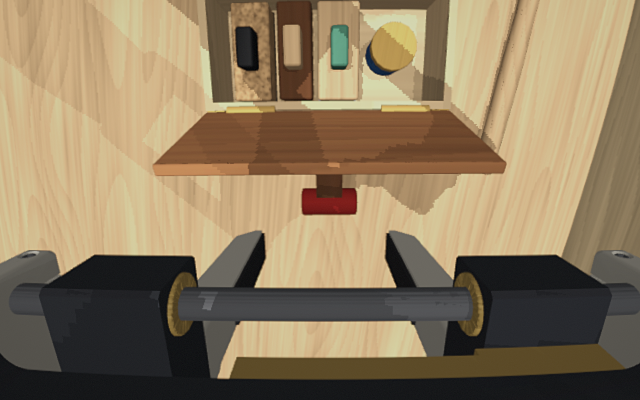

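Run:
```python
from h import *
D=dict(np.load("w24.npz"));P={k:D[k] for k in("mtx","dist_coeffs","R","t")}
X=ray("wrist",[(302,202),(356,202),(329,202)],.179,P); print((tobox(X)*1000).round(1))
for th in (108,110,112):
    ph=np.radians(th+20.56); print(th,proj("wrist",[box(0,-.063+.1196*np.cos(ph),.088+.1196*np.sin(ph))],P))
```

```text
[[ -22.7 -139.3  179. ]
 [  21.6 -139.5  179. ]
 [  -0.6 -139.4  179. ]]
108 [[329.72492364 200.67039307]]
110 [[329.68729081 203.58329382]]
112 [[329.64900414 206.27508919]]
```

Call:
carry_out:
  commands:
    - [[-0.05, 0.3, 2, 0], [0, 0, 3, 0], [0, 0, 2.5, 0], [0, 0, 1.5, 0], [0, 0, 1, 0], [0, 0, 0.4, 0], [0, 0, 0, 0], [0, 0, 0, 0]]

```text
t: 36.15
tool_pos: [0.5613, -0.3028, 0.1781]
orientation: [2.085, 2.348, 0.0]
force: [0.2, -0.3, -0.3]
opening: 0.0679
```

Call:
carry_out:
  commands:
    - [[0, 0, 0, 0], [0, 0, 0, 0], [0, 0, 0, 0], [0, 0, 0, 0], [0, 0, 0, 0], [0, 0, 0, 0], [0, 0, 0, 0]]
  claw: 4
  grip_force: 15

```text
t: 36.73
tool_pos: [0.5598, -0.3036, 0.1774]
orientation: [-2.087, -2.347, 0.002]
force: [-5.9, -0.4, 3.9]
opening: 0.0438
```

```bash
cat >> h.py <<'E'
def lidang():
    s,R=tool(); g=tobox(s['tool_pos'])[0]; a=(g[1]+.063,g[2]+.005-.088)
    print("hinge rel",np.round(a,4),"r",round(np.hypot(*a),4),"th",round(np.degrees(np.arctan2(a[1],a[0]))-20.56,2),"u",g[0].round(4),"F",s['force'].round(1),"op",s['opening'].round(4),"t",round(s['t'],2))
E
python3 - <<'E'
from h import *
lidang(); snap("wrist","w25")
E
```

```text
Traceback (most recent call last):
  File "h.py", line 38, in lidang
    print("hinge rel",np.round(a,4),"r",round(np.hypot(*a),4),"th",round(np.degrees(np.arctan2(a[1],a[0]))-20.56,2),"u",g[0].round(4),"F",s['force'].round(1),"op",s['opening'].round(4),"t",round(s['t'],2))
                                                                                                                                                                   ^^^^^^^^^^^^^^^^^^
AttributeError: 'float' object has no attribute 'round'
```

```bash
sed -i "s/s\['opening'\].round(4)/round(s['opening'],4)/" h.py
python3 - <<'E'
from h import *
lidang(); snap("wrist","w25")
r=.1196
for th in [110,109]+list(range(105,24,-5)):
    ph=np.radians(th+20.56); print(th,round(100*r*np.cos(ph),2),round(100*r*np.sin(ph),2),end=' | ')
E
```

```text
hinge rel [-0.0776  0.0944] r 0.1222 th 108.86 u -0.0002 F [-5.9 -0.4  3.9] op 0.0438 t 36.73
110 -7.78 9.09 | 109 -7.62 9.22 | 105 -6.96 9.73 | 100 -6.08 10.3 | 95 -5.16 10.79 | 90 -4.2 11.2 | 85 -3.21 11.52 | 80 -2.19 11.76 | 75 -1.16 11.9 | 70 -0.12 11.96 | 65 0.93 11.92 | 60 1.96 11.8 | 55 2.98 11.58 | 50 3.98 11.28 | 45 4.95 10.89 | 40 5.88 10.42 | 35 6.76 9.86 | 30 7.6 9.24 | 25 8.37 8.54 |
```

View pics/w25.png

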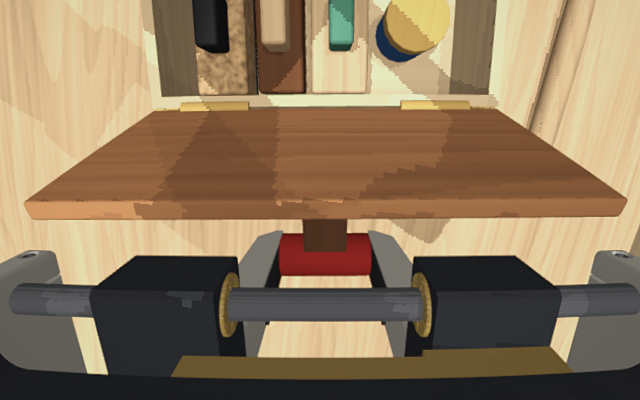

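Call:
carry_out:
  commands:
    - [[0.66, 0, -0.51, 0], [0.88, 0, -0.57, 0], [0.92, 0, -0.49, 0], [0.96, 0, -0.41, 0], [0.99, 0, -0.32, 0], [1.02, 0, -0.24, 0], [1.03, 0, -0.14, 0], [1.04, 0, -0.06, 0], [1.05, 0, 0.04, 0], [1.03, 0, 0.12, 0], [1.02, 0, 0.22, 0], [1, 0, 0.3, 0], [0.97, 0, 0.39, 0], [0, 0, 0, 0], [0, 0, 0, 0]]

```text
t: 38.03
tool_pos: [0.5442, -0.1771, 0.1937]
orientation: [-2.084, -2.346, 0.002]
force: [-11.0, 4.4, 5.4]
opening: 0.0436
```

Run:
```python
from h import *
lidang(); snap("scene","s26",(60,130,280,330),3)
```

```text
hinge rel [0.0499 0.1107] r 0.1214 th 45.18 u -0.0005 F [-11.    4.4   5.4] op 0.0436 t 38.03
```

View pics/s26.png

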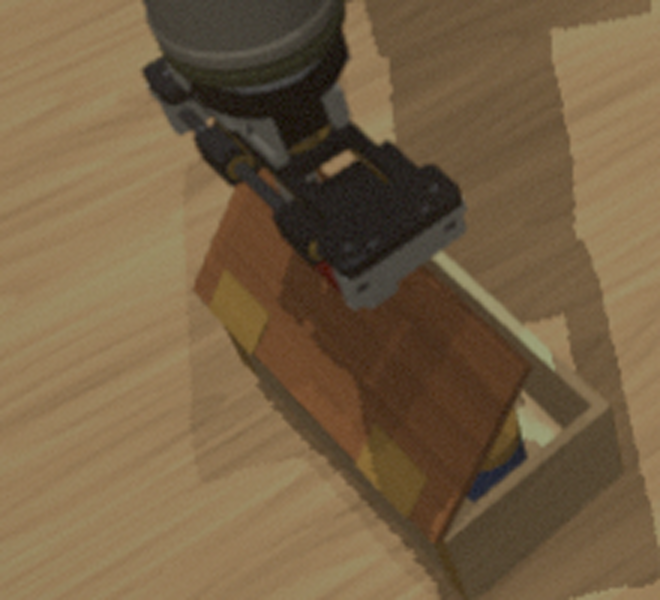

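Call:
carry_out:
  commands:
    - [[0.93, 0, 0.47, 0], [0.88, 0, 0.56, 0], [0.84, 0, 0.62, 0], [0, 0, 0, 0], [0, 0, 0, 0], [0, 0, 0, 0]]

```text
t: 38.58
tool_pos: [0.5409, -0.1502, 0.1764]
orientation: [-2.083, -2.345, 0.002]
force: [-9.2, 6.3, 4.0]
opening: 0.0438
```

Run:
```python
from h import *
lidang()
```

```text
hinge rel [0.0769 0.0934] r 0.121 th 29.98 u -0.0006 F [-9.2  6.3  4. ] op 0.0438 t 38.58
```

Call:
carry_out:
  commands:
    - [[0, 0, 0, 0], [0, 0, 0, 0], [0, 0, 0, 0], [0, 0, 0, 0], [0, 0, 0, 0], [0, 0, -1, 0], [0, 0, -3, 0], [0, 0, -4, 0], [0, 0, -3, 0], [3, -0.5, 0, 0], [4, -1, 0, 0], [4, -1, 0, 0], [4, -1, 0, 0], [4, -1, 0, 0], [4, -1, 0, 0], [4, -1, 0, 0], [2, 0, 0, 0], [0, 0, 0, 0]]
  claw: 6.5

```text
t: 40.08
tool_pos: [0.4433, 0.1321, 0.2883]
orientation: [2.082, 2.353, 0.004]
force: [-0.6, -0.4, 0.1]
opening: 0.065
```

Run:
```python
from h import *
lidang()
im=robot.read_camera("top")[:,:,::-1]; cv2.imwrite("pics/t27.png",im)
cv2.imwrite("pics/t27a.png",cv2.resize(im[165:325,370:510],None,fx=3.7,fy=3.7,interpolation=cv2.INTER_CUBIC))
im=robot.read_camera("scene")[:,:,::-1]; cv2.imwrite("pics/s27.png",im)
cv2.imwrite("pics/s27a.png",cv2.resize(im[170:330,110:280],None,fx=3.7,fy=3.7,interpolation=cv2.INTER_CUBIC))
```

```text
hinge rel [0.3689 0.2053] r 0.4222 th 8.54 u -0.0635 F [-0.6 -0.4  0.1] op 0.065 t 40.08
```

View pics/t27.png

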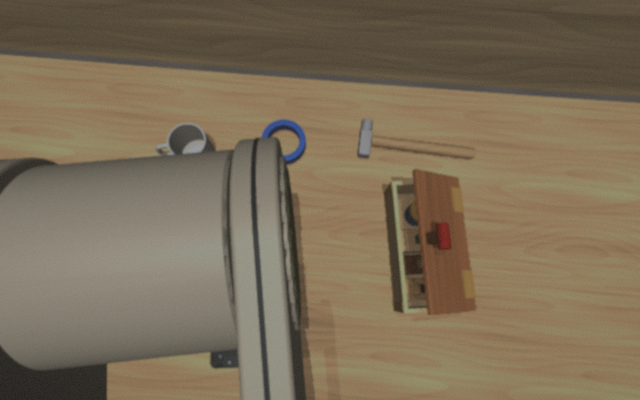

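View pics/t27a.png

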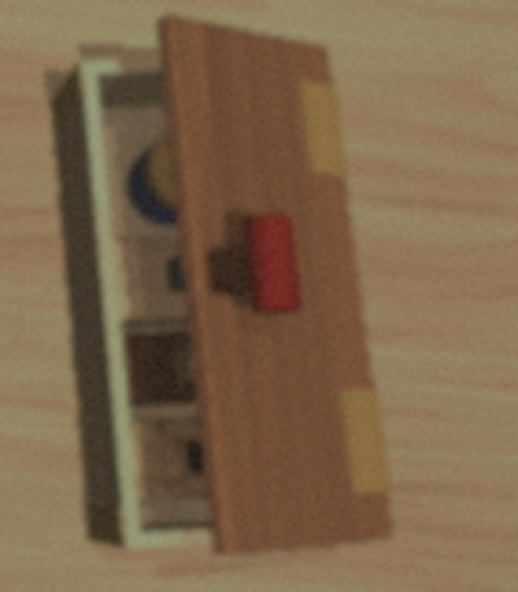

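View pics/s27a.png

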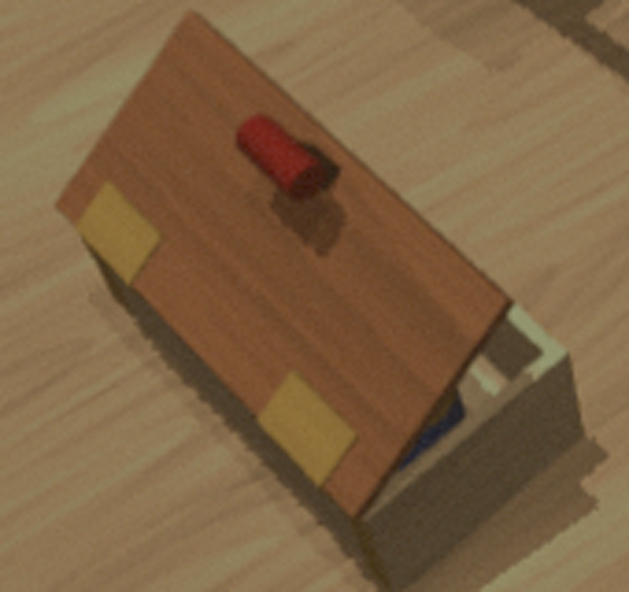

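Run:
```python
from h import *
def p(c,s,o): return (np.array(c,float)+.5)/s-.5+np.array(o)
top=p([(167,17),(325,46),(392,540),(222,551),(273,263)],3.7,(370,165))
sc=p([(508,302),(355,518),(57,205),(192,12),(281,157)],3.7,(110,170))
L=np.array([(128,126,11),(128,0,11),(-128,0,11),(-128,126,11),(0,112,42)])/1000
def W(th):
    c,s=np.cos(th),np.sin(th); b=np.c_[L[:,0],L[:,1]*c-L[:,2]*s-.063,L[:,1]*s+L[:,2]*c+.088]
    return np.array([box(*q) for q in b])
for n,fs in (("both",[("top",top),("scene",sc)]),("top",[("top",top)]),("scene",[("scene",sc)])):
    r=least_squares(lambda v:np.concatenate([proj(c,W(v[0])+[v[1],v[2],0])-m for c,m in fs]).ravel(),[.5,0,0]); print(n,np.degrees(r.x[0]),r.x[1:],r.cost)
    r=least_squares(lambda v:np.concatenate([proj(c,W(v[0]))-m for c,m in fs]).ravel(),[.5]); print(n,np.degrees(r.x[0]),r.cost)
```

```text
both 33.95564401723592 [0.00012343 0.00099671] 4.813836983846559
both 33.40552009212453 5.543175443535948
top 34.18965624837559 [-0.0003153  0.0017281] 2.858345185546355
top 33.287578681028656 3.628105807148912
scene 34.5497500367013 [0.00104038 0.00101625] 1.249129075983168
scene 33.6139632752628 1.8396481642538434
```

The two views put the lid at about 33.7°, while the grasp kinematics said 30°. The bar probably slipped a little in the pads. I'll nudge the handle down from above with closed fingertips; where contact begins also gives an independent check of the angle.

Run:
```python
from h import *
relbox(0,.011,.24)
```

```text
rel tool cm [np.float64(-29.17), np.float64(6.3), np.float64(4.81), np.float64(-0.03)] pos [0.4442 0.129  0.2879] jawyaw 6.87 q6 0.05 t 40.18 F [-0.6 -0.4  0.3] op 0.0654
```

Call:
carry_out:
  commands:
    - [[-3, 0.7, 0, 0], [-4, 0.8, 0, 0], [-4, 0.8, 0, 0], [-4, 0.8, 0, 0], [-4, 0.8, 0, 0], [-4, 0.8, 0, 0], [-3.5, 0.8, 1, 0], [-2, 0.8, 2, 0], [-0.7, 0, 1.8, 0], [0, 0, 0, 0], [0, 0, 0, 0], [0, 0, 0, 0], [0, 0, 0, 0]]
  claw: 0

```text
t: 41.27
tool_pos: [0.5416, -0.154, 0.241]
orientation: [2.085, 2.347, 0.001]
force: [0.2, 0.3, -0.5]
opening: 0.0007
```

Run:
```python
from h import *
relbox(0,.011,.2054); print(tool()[0]['opening'])
```

```text
rel tool cm [np.float64(0.09), np.float64(0.02), np.float64(3.56), np.float64(-0.13)] pos [ 0.5416 -0.154   0.241 ] jawyaw 6.77 q6 -0.49 t 41.27 F [ 0.2  0.3 -0.5] op 0.0007
0.0006591372354928756
```

Call:
carry_out:
  commands:
    - [[0.1, 0, 1.5, 0], [0, 0, 0.8, 0], [0, 0, 0.3, 0], [0, 0, 0, 0], [0, 0, 0, 0], [0, 0, 0, 0]]

```text
t: 41.77
tool_pos: [0.5413, -0.153, 0.2139]
orientation: [2.086, 2.348, 0.0]
force: [-0.9, -0.2, 0.5]
opening: 0.0007
```

Call:
carry_out:
  commands:
    - [[0, 0, 0.2, 0], [0, 0, 0, 0], [0, 0, 0, 0]]

```text
t: 42.02
tool_pos: [0.541, -0.1531, 0.2111]
orientation: [2.087, 2.348, 0.0]
force: [0.2, 0.2, -0.3]
opening: 0.0006
```

Call:
carry_out:
  commands:
    - [[0, 0, 0.2, 0], [0, 0, 0, 0], [0, 0, 0, 0]]

```text
t: 42.27
tool_pos: [0.5411, -0.1527, 0.2101]
orientation: [2.086, 2.348, 0.001]
force: [-3.0, 3.4, 8.1]
opening: 0.0003
```

Call:
carry_out:
  commands:
    - [[0, 0, 0.2, 0], [0, 0, 0, 0], [0, 0, 0, 0]]

```text
t: 42.52
tool_pos: [0.5411, -0.1519, 0.2094]
orientation: [-2.086, -2.349, -0.003]
force: [-7.7, 7.2, 16.6]
opening: 0.0
```

Contact began at TCP z≈0.2105, which gives about 34° and agrees with vision. The sideways force shows that I'm pressing on the bar's far side, so I'll lift, shift 12 mm towards the hinge and press again.

Call:
carry_out:
  commands:
    - [[0, 0, -1.2, 0], [-1.2, 0, 0, 0], [0, 0, 0.6, 0], [0, 0, 0.3, 0], [0, 0, 0, 0], [0, 0, 0, 0]]

```text
t: 43.02
tool_pos: [0.5421, -0.165, 0.209]
orientation: [-2.087, -2.347, 0.0]
force: [0.7, 0.7, -0.8]
opening: 0.0004
```

Call:
carry_out:
  commands:
    - [[0, 0, 0.2, 0], [0, 0, 0.1, 0], [0, 0, 0, 0], [0, 0, 0, 0]]

```text
t: 43.35
tool_pos: [0.5421, -0.1641, 0.2078]
orientation: [-2.086, -2.348, -0.001]
force: [-5.0, 5.2, 11.6]
opening: 0.0
```

Call:
carry_out:
  commands:
    - [[0, 0, 0.2, 0], [0, 0, 0, 0], [0, 0, 0, 0]]

```text
t: 43.6
tool_pos: [0.5422, -0.1634, 0.2068]
orientation: [-2.085, -2.348, -0.003]
force: [-5.8, 6.9, 16.3]
opening: 0.0003
```

Call:
carry_out:
  commands:
    - [[0.2, 0, 0.15, 0], [0.1, 0, 0, 0], [0, 0, 0, 0], [0, 0, 0, 0]]

```text
t: 43.93
tool_pos: [0.542, -0.1607, 0.2049]
orientation: [-2.085, -2.348, -0.002]
force: [-5.8, 7.2, 14.3]
opening: 0.0005
```

Run:
```python
from h import *
relbox(0,0,.2054)
im=robot.read_camera("top")[:,:,::-1]; cv2.imwrite("pics/t28a.png",cv2.resize(im[165:325,370:510],None,fx=3.7,fy=3.7,interpolation=cv2.INTER_CUBIC))
im=robot.read_camera("scene")[:,:,::-1]; cv2.imwrite("pics/s28a.png",cv2.resize(im[170:330,110:280],None,fx=3.7,fy=3.7,interpolation=cv2.INTER_CUBIC))
```

```text
rel tool cm [np.float64(-0.34), np.float64(0.07), np.float64(-0.05), np.float64(-0.11)] pos [ 0.542  -0.1607  0.2049] jawyaw 6.79 q6 -0.5 t 43.93 F [-5.8  7.2 14.3] op 0.0005
```

View pics/s28a.png

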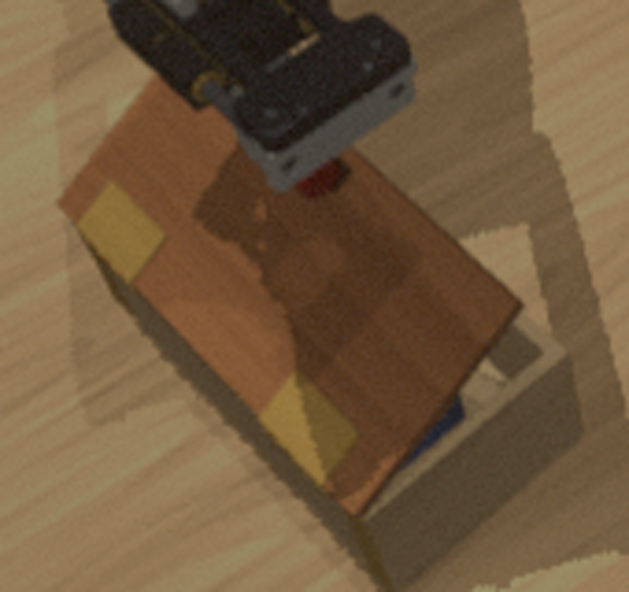

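The free corner moved to (521,304), and tip height gives about 30°. I'll lift off, retreat and measure.

Call:
carry_out:
  commands:
    - [[0, 0, -0.5, 0], [0, 0, -1.5, 0], [0, 0, -3, 0], [0, 0, -4, 0], [3, -0.5, 0, 0], [4, -1, 0, 0], [4, -1, 0, 0], [4, -1, 0, 0], [4, -1, 0, 0], [4, -1, 0, 0], [4, -1, 0, 0], [2, 0, 0, 0], [0, 0, 0, 0]]

```text
t: 45.12
tool_pos: [0.4421, 0.1217, 0.2931]
orientation: [-2.081, -2.352, -0.001]
force: [-0.1, -0.9, 1.0]
opening: 0.0005
```

Run:
```python
from h import *
im=robot.read_camera("top")[:,:,::-1]; cv2.imwrite("pics/t29.png",im); cv2.imwrite("pics/t29a.png",cv2.resize(im[165:325,370:510],None,fx=3.7,fy=3.7,interpolation=cv2.INTER_CUBIC))
im=robot.read_camera("scene")[:,:,::-1]; cv2.imwrite("pics/s29.png",im);cv2.imwrite("pics/s29a.png",cv2.resize(im[170:330,110:280],None,fx=3.7,fy=3.7,interpolation=cv2.INTER_CUBIC))
```

```text
(no output)
```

View pics/t29a.png

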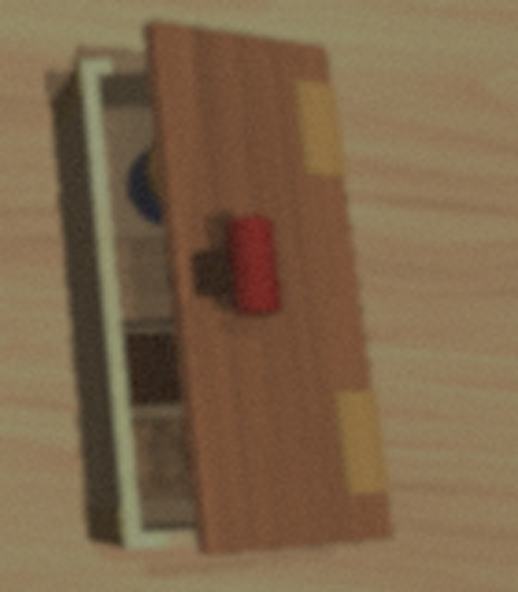

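View pics/s29a.png

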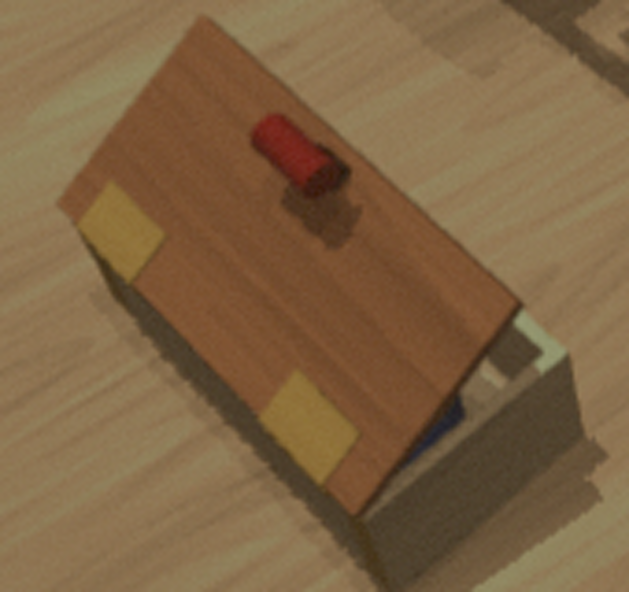

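View pics/s29.png

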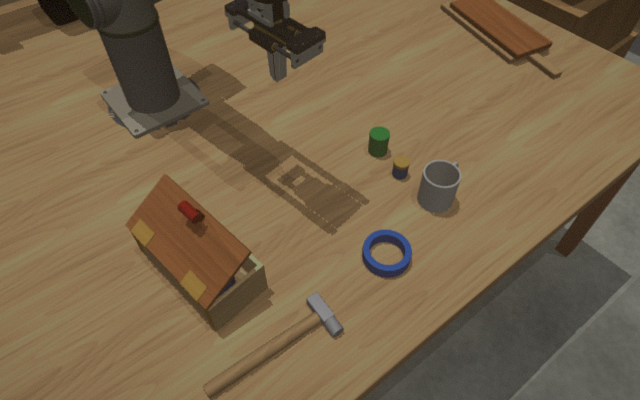

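Run:
```python
from h import *
def p(c,s,o): return (np.array(c,float)+.5)/s-.5+np.array(o)
top=p([(150,22),(323,46),(392,538),(204,552),(255,265)],3.7,(370,165))
sc=p([(521,303),(355,518),(57,205),(203,15),(296,155)],3.7,(110,170))
L=np.array([(128,126,11),(128,0,11),(-128,0,11),(-128,126,11),(0,112,42)])/1000
def W(th):
    c,s=np.cos(th),np.sin(th); b=np.c_[L[:,0],L[:,1]*c-L[:,2]*s-.063,L[:,1]*s+L[:,2]*c+.088]
    return np.array([box(*q) for q in b])
for n,fs in (("both",[("top",top),("scene",sc)]),("top",[("top",top)]),("scene",[("scene",sc)])):
    r=least_squares(lambda v:np.concatenate([proj(c,W(v[0])+[v[1],v[2],0])-m for c,m in fs]).ravel(),[.5,0,0]); print(n,np.degrees(r.x[0]),r.x[1:],r.cost)
    r=least_squares(lambda v:np.concatenate([proj(c,W(v[0]))-m for c,m in fs]).ravel(),[.5]); print(n,np.degrees(r.x[0]),r.cost)
print(robot.read_state()['t'])
```

```text
both 29.55044156661457 [0.00017442 0.00081687] 4.8124160775130065
both 29.079691499865003 5.350225273525077
top 29.8994388216679 [-0.00024776  0.00179681] 3.235980878421765
top 28.915354731157965 4.066442695108946
scene 30.1442419069611 [0.00105057 0.00066406] 0.7318628725469241
scene 29.36623318813878 1.155704402528533
45.2167
```

The lid measures 29–30° and the bystanders are at their original pixels: mug (438,187), tape (387,253), hammer (325,313). I'll hand in.

Run:
```python
from plant import robot
print(robot.close_job())
```

```text
the job is handed in; nothing more can be done
None
```

The job is done and handed in after about 45 s. I folded the lid back past upright (about 110°) and packed block_b, block_a, block_c and tin_a side by side and upright, with the blocks across the box. I then folded the lid down to about 30° open. There was no yellow tin on the bench, and I left the smaller blue tin and the green tin where they were.

- **Lid angle:** after the first release, the cameras read about 34° while the grasp readings said 30°. Touching the handle from above also gave about 34°, so I pushed it down with closed fingertips. The final camera fits give 28.9–30.1°, and the fingertip height during the push gave 29.7°.
- **Contents:** the last clear view inside, before closing, showed all four pieces standing. No descent met noticeable contact force.
- **Other objects:** the mug, tape and hammer were at their original places in the last picture, by eye. The robot was clear of everything at hand-in.

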